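# Bolt down the sterilizer cover crosswise

### The job

Shut the cover of the small sterilizing chamber, then tighten its four wing screws clockwise in two crosswise rounds so that the seal is pressed evenly: in the first round turn each screw only to about half way to its stop, always one diagonal pair before the other; when all four are half way, go round again the same crosswise way and turn each to its stop. Leave the things standing round the chamber where they are.

Things in the scene. Friction and masses are not known exactly. Their poses are not given: they have to be found in the camera images.
- sterilizer: small bench-top sterilizing chamber, fixed to the desk: a round aluminium pot tilted in a grey stand, about 220 mm deep, 180 mm wide and 200 mm high with the cover shut. Origin on the desk at the middle of its stand; +x points to its back, +z up. The mouth (flange 180 mm across) faces up and to its front: the mouth's plane slopes up at 30 degrees towards the back, its centre 137 mm above the origin.
- cover (a joint): round steel cover of the chamber (disc 180 mm across, 10 mm thick), hinged on the upper back edge of the sloping mouth. 0 = shut on the flange, 1.25 rad = fully open; starts open at 0.7 to 1.1. It stays where it is left (hinge friction about 0.8 N m, so a push of 1 to 5 N on the tab closes it).
- cover_tab (a point): point on the outer (upper) face of the flat tab at the cover's free front edge: middle of the tab's width, 12 mm back from its front end. The tab is 56 mm wide, stands 34 mm out from the disc and is 8 mm thick. The point's x points from the free edge to the hinge, y along the hinge, z out of the outer face (away from the pot).
- cover_hinge (a point): point on the cover's hinge axis, at mid width; 216 mm from cover_tab along the point's x and 6 mm below it along z. The axis is the point's y; same directions as cover_tab.
- wing_1 (a joint): turn of the lower left wing screw (seen from the chamber's front), clockwise from outside is positive: 0 = fully loose, 0.9 rad = half way, 1.8 rad = hard stop, tight. Starts at 0 to 0.25. Stiff: 0.12 N m of friction; stays where it is left.
- wing_1_grip (a point): middle of the lower left wing screw's grip, on its axis, 26 mm above the cover's face. The grip is a black flat bar 40 mm long (point x), 11 mm thick (point y) and 20 mm tall (point z, outward along the screw's axis); it turns with the screw and does not rise or sink. The screws stand at the corners of a 102 mm square on the cover, so wing_1 is diagonal to wing_3 and wing_2 to wing_4.
- wing_2 (a joint): turn of the upper left wing screw (seen from the chamber's front), clockwise from outside is positive: 0 = fully loose, 0.9 rad = half way, 1.8 rad = hard stop, tight. Starts at 0 to 0.25. Stiff: 0.12 N m of friction; stays where it is left.
- wing_2_grip (a point): middle of the upper left wing screw's grip, on its axis, 26 mm above the cover's face. The grip is a black flat bar 40 mm long (point x), 11 mm thick (point y) and 20 mm tall (point z, outward along the screw's axis); it turns with the screw and does not rise or sink. The screws stand at the corners of a 102 mm square on the cover, so wing_1 is diagonal to wing_3 and wing_2 to wing_4.
- wing_3 (a joint): turn of the upper right wing screw (seen from the chamber's front), clockwise from outside is positive: 0 = fully loose, 0.9 rad = half way, 1.8 rad = hard stop, tight. Starts at 0 to 0.25. Stiff: 0.12 N m of friction; stays where it is left.
- wing_3_grip (a point): middle of the upper right wing screw's grip, on its axis, 26 mm above the cover's face. The grip is a black flat bar 40 mm long (point x), 11 mm thick (point y) and 20 mm tall (point z, outward along the screw's axis); it turns with the screw and does not rise or sink. The screws stand at the corners of a 102 mm square on the cover, so wing_1 is diagonal to wing_3 and wing_2 to wing_4.
- wing_4 (a joint): turn of the lower right wing screw (seen from the chamber's front), clockwise from outside is positive: 0 = fully loose, 0.9 rad = half way, 1.8 rad = hard stop, tight. Starts at 0 to 0.25. Stiff: 0.12 N m of friction; stays where it is left.
- wing_4_grip (a point): middle of the lower right wing screw's grip, on its axis, 26 mm above the cover's face. The grip is a black flat bar 40 mm long (point x), 11 mm thick (point y) and 20 mm tall (point z, outward along the screw's axis); it turns with the screw and does not rise or sink. The screws stand at the corners of a 102 mm square on the cover, so wing_1 is diagonal to wing_3 and wing_2 to wing_4.
- specimen_cup: clear plastic cup with a screw lid, 66 mm wide, 77 mm tall, standing; a bystander, origin under its middle.
- label_roll: white paper label roll lying flat, 52 mm wide, 25 mm tall; a bystander, origin under its middle.
- capillary_jar: slim closed jar with a cap, 26 mm wide, 97 mm tall, standing; a bystander, origin under its middle.
- phone: black phone lying flat, 84 x 168 x 12 mm; a bystander, origin under its middle.

How it is judged:
On the way, in this order (a step that is already met when the one before it is completed fails the run):
1. the cover is shut, all four screws still loose (value of joint cover below 0.04 rad and value of joint each of wing_1, wing_2, wing_3, wing_4 below 0.4 rad), for 0.2 s.
2. first round: one diagonal pair is about half way (over 0.6 rad), the other pair still loose (under 0.4 rad) (((value of joint cover below 0.04 rad and value of joint each of wing_1, wing_3 above 0.6 rad and value of joint each of wing_2, wing_4 below 0.4 rad) or (value of joint cover below 0.04 rad and value of joint each of wing_2, wing_4 above 0.6 rad and value of joint each of wing_1, wing_3 below 0.4 rad))), for 0.2 s.
3. first round done: all four about half way (0.6 to 1.25 rad) (value of joint cover below 0.04 rad and value of joint wing_1 between 0.6 and 1.25 rad and value of joint wing_2 between 0.6 and 1.25 rad and value of joint wing_3 between 0.6 and 1.25 rad and value of joint wing_4 between 0.6 and 1.25 rad), for 0.2 s.
4. second round: one diagonal pair is at its stop (over 1.65 rad), the other pair still about half way (under 1.25 rad) (((value of joint cover below 0.04 rad and value of joint each of wing_1, wing_3 above 1.65 rad and value of joint each of wing_2, wing_4 below 1.25 rad) or (value of joint cover below 0.04 rad and value of joint each of wing_2, wing_4 above 1.65 rad and value of joint each of wing_1, wing_3 below 1.25 rad))), for 0.2 s.
At the end, for the whole second after the job is handed in: the cover is shut (under 0.04 rad), all four wing screws are at their stop (over 1.65 of 1.8 rad), and the phone, cup, roll and jar are within 30 mm of where they stood (value of joint cover below 0.04 rad and value of joint each of wing_1, wing_2, wing_3, wing_4 above 1.65 rad and distance of each of specimen_cup, label_roll, capillary_jar, phone from where it was at the start of the episode below 0.03 m); the robot touches nothing.
It fails at once if a screw is turned past half way (1.35 rad) while another is still short of it (under 0.5 rad) (value of joint any of wing_1, wing_2, wing_3, wing_4 above 1.35 rad and value of joint any of wing_1, wing_2, wing_3, wing_4 below 0.5 rad).
It fails at once if a bystander is pushed more than 30 mm or knocked over (distance of any of specimen_cup, label_roll, capillary_jar, phone from where it was at the start of the episode above 0.03 m or angle between any of specimen_cup, label_roll, capillary_jar, phone's own z axis and vertical above 0.5 rad).
It also fails if it takes over 72 s, if anything falls off the work surface, if the arm or the gripper's body presses on something with over 40 N, if the wrist force passes 120 N, or if a joint passes its speed limit or range.

### The arm

A 6-joint arm with a two-finger parallel gripper is mounted at the origin on a cart in front of the work surface, level with it; the furniture and walls round the work are solid. World frame = base frame: x ahead of the robot, y to its left, z up, the work surface at z = 0. Lengths are in m, angles in rad, forces in N, time in s.
With the tool pointing down it reaches from about 0.35 to 0.775 m from the base axis. Payload 5.5 kg.
Tool frame: the origin (TCP) lies at the very end of the fingers, on their centre line; the grasp point (between the pads) lies 19 mm behind it (env.grip_depth is the distance from the TCP to the grasp point, in m); z points along the fingers, y is the direction in which the jaws open and shut (so a half turn about z gives the same grasp; the last joint's range is limited). The gripper opens to 85 mm and grips with 20 to 120 N. Pads are 22 mm wide; open, the fingers measure 114 mm over their backs; the gripper's body (76 mm by 85 mm) begins 54 mm behind the grasp point. The pads swing forward as they close: fully open they stand 13 mm farther back than shut.
Start: joints at [1.014, 0.313, 0.046, 1.304, 0, 1.431], TCP at [0.233, 0.526, 0.231] pointing down, gripper open.
Joint ranges: [-2.76, 2.76], [-0.86, 1.69], [-1.03, 1.26], [-2.2, 2.34], [-1.47, 1.5], [-3.14, 3.14]. Speed limits (rad/s): [2.57, 2.57, 3.14, 3.14, 3.14, 3.14].

### API

Orientations are given as a unit quaternion [w, x, y, z].
In Python, from workcell import env gives the robot as it stands.
- The arm moves only by the tool step_arm, never from a script. Its argument "series" is a list of rows, each a list of 3 entries, a list of its own where there are three numbers: the shift along the world's x, y, z in cm, then the turn about the world's z in rad, then the closure in counts, from 0 (fully open) to 255 (shut). A call has 1 to 5 rows; each row is the pose to reach, as a shift and turn from the pose measured when the call began; what a row does not reach only later rows make up. A row lasts 1/8 s, in which the tool goes at most 62.5 mm and 10.7 degrees, less where a joint would pass 70% of its speed; a pose out of reach is approached as far as the arm can. A call with a gripper value outside its range is refused whole. The fingers move at their own pace and stop on an object; "newtons" is the grip in N (left out, the last holds). Time passes only in rows, so rows that repeat a pose let the fingers close. It gives the time, the measured TCP pose, the force and the opening at its end, in the units of the state.
- env.get_state(): the state, without advancing time (a new reading comes with each control period).
- env.read_camera(name): name is "side" or "top"; returns a dict with "frame" (420x560x3 uint8, red, green, blue), "vertical_fov" (degrees; the focal length in pixels is half the picture's height over the tangent of half this angle, whatever the lens; pixels are square), "cx", "cy" (the principal point, pixels), "camera_from_world" (4x4, takes a point from world to camera coordinates). Camera axes: x right, y down, z forward; pixel columns grow to the right and rows downward; lengths in m; the calibration is good to about 2 mm. A picture is of the moment at which its call begins. There is no depth.
- env.hand_in(): hands the job in, once; it reports no verdict.
The state is a dict: "clock": time; "joint_pos": joint angles; "qvel": joint speeds; "tau": joint torques, N m; "tcp_pos": TCP position; "orientation": TCP orientation; "wrist_force": force on the tool from outside, world axes, zero at the start; "ft_torque": the same for the moment, N m; "finger_gap": finger opening in m.
Only numpy, scipy, OpenCV 4.12 (cv2) and the standard library are available. Lean on these libraries where they do the work, as an engineer would, in place of code of your own. Each camera call takes 0.05 s, during which the arm holds its last target.

## Working session

There is one attempt and no reset: what is moved stays moved. The work goes in short steps, Python scripts to look and compute and a tool call to move; the robot and the scene stay as the last step left them, time stands still between calls to the robot, and variables do not carry over. Pictures are saved under pics/ and viewed, and the job is handed in when it is done.

Besides the shell and the picture viewer there is one more tool, called after ">>>" by a JSON object that holds its "op" and its "data", one argument or row to a line. step_arm: Moves the arm, as the interface text tells. Its arguments: {"type":"object","properties":{"series":{"type":"array"},"newtons":{"type":"number"}},"required":["series"]}

```bash
ls -la; mkdir -p pics; python3 - <<'E'
from workcell import env
import cv2
s=env.get_state(); print(s); print(env.grip_depth)
for n in ("side","top"):
    c=env.read_camera(n); cv2.imwrite(f"pics/{n}0.png",c["frame"][:,:,::-1]); print(n,c["vertical_fov"],c["cx"],c["cy"],c["camera_from_world"])
E
```

```text
total 12
drwxr-xr-x  3 agent agent 4096 Dec  7 13:57 .
drwxr-xr-x 23 root  root  4096 Dec  7 13:57 ..
drwxr-xr-x  2 agent agent 4096 Dec  7 13:57 pics
{'clock': 0.0, 'joint_pos': array([ 1.01437910e+00,  3.13990330e-01,  4.49653396e-02,  1.30360054e+00,
       -1.48168408e-05,  1.43116798e+00]), 'qvel': array([ 0.0009384 , -0.0013077 , -0.0012402 ,  0.0019478 ,  0.00108631,
        0.00091874]), 'tau': array([-1.38305953e-03, -4.80629396e+01,  2.98532295e+01,  1.93020335e-02,
        3.77800609e-05, -1.51830267e-05]), 'tcp_pos': array([0.23252638, 0.52531935, 0.23040903]), 'orientation': array([-3.04950621e-04,  2.06889251e-01,  9.78363941e-01, -8.62294961e-04]), 'wrist_force': array([-0.69302592,  0.35687914, -0.31091736]), 'ft_torque': array([ 0.03453003, -0.03758302, -0.02472457]), 'finger_gap': 0.08543843103136449}
0.0187
side 50.46585433019384 278.18869262374915 206.66004117135452 [[-0.97177038 -0.23592406 -0.001473    0.58088837]
 [-0.13069723  0.54351832 -0.82915986  0.1552472 ]
 [ 0.19641936 -0.80556047 -0.55900962  1.20425382]
 [ 0.          0.          0.          1.        ]]
top 43.650385634155064 272.18068265986005 218.05246225814327 [[-0.02612692 -0.99961007  0.00985378  0.07887786]
 [-0.84450489  0.01679629 -0.53528438  0.5479014 ]
 [ 0.53491015 -0.0223069  -0.84461443  1.28243776]
 [ 0.          0.          0.          1.        ]]
```

View pics/side0.png

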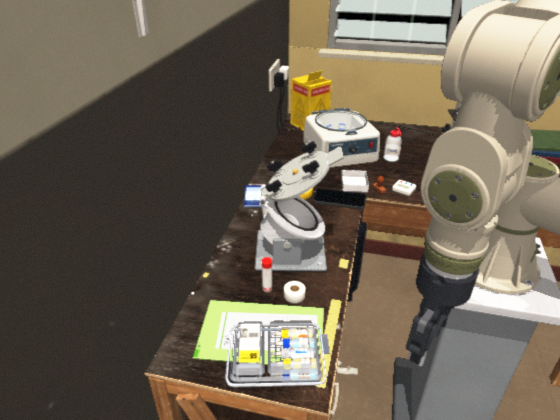

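View pics/top0.png

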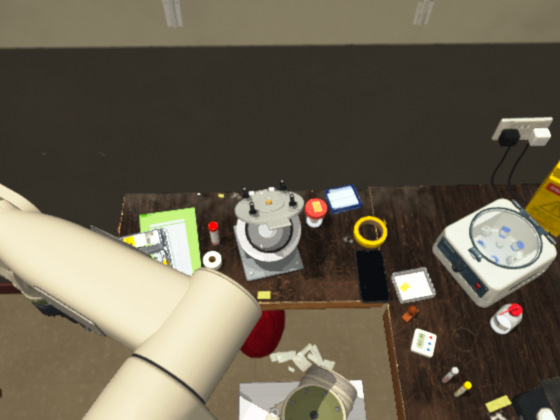

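```bash
python3 - <<'E'
import cv2
a=cv2.imread("pics/side0.png"); b=cv2.imread("pics/top0.png")
cv2.imwrite("pics/side0z.png",cv2.resize(a[135:315,230:380],None,fx=4,fy=4,interpolation=cv2.INTER_CUBIC)[:,:600][:720])
x=cv2.resize(a[140:280,230:380],None,fx=4,fy=4,interpolation=cv2.INTER_CUBIC);cv2.imwrite("pics/side0z.png",x)
x=cv2.resize(b[175:305,195:395],None,fx=4,fy=4,interpolation=cv2.INTER_CUBIC);cv2.imwrite("pics/top0z.png",x)
E
```

```text
(no output)
```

View pics/side0z.png

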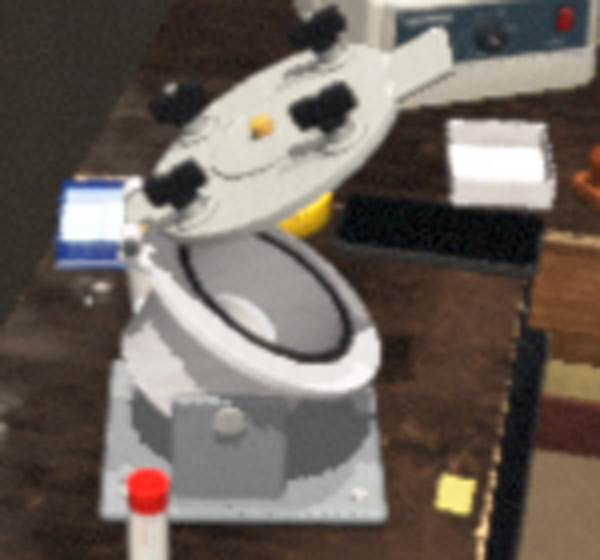

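View pics/top0z.png

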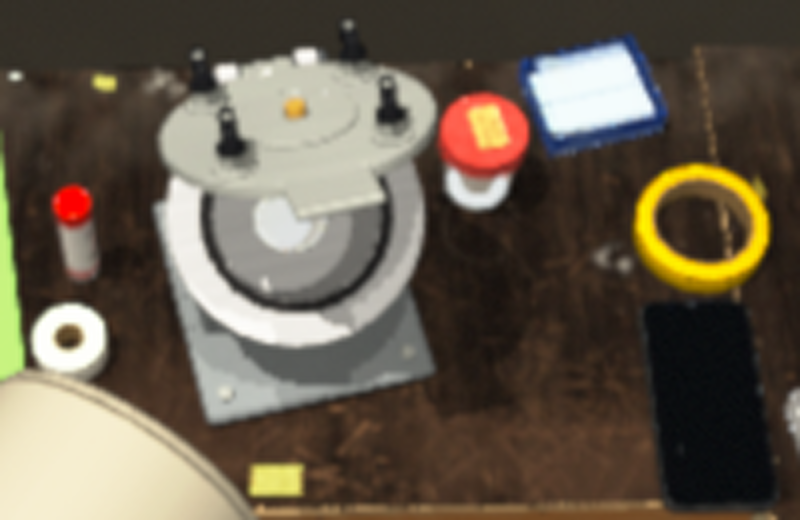

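```bash
cat > h.py <<'E'
import numpy as np, cv2
from scipy.optimize import least_squares
from scipy.spatial.transform import Rotation as R
CAM={"side":(50.46585433019384,278.18869262374915,206.66004117135452,np.array([[-0.97177038,-0.23592406,-0.001473,0.58088837],[-0.13069723,0.54351832,-0.82915986,0.1552472],[0.19641936,-0.80556047,-0.55900962,1.20425382]])),
"top":(43.650385634155064,272.18068265986005,218.05246225814327,np.array([[-0.02612692,-0.99961007,0.00985378,0.07887786],[-0.84450489,0.01679629,-0.53528438,0.5479014],[0.53491015,-0.0223069,-0.84461443,1.28243776]]))}
def proj(n,P):
    f,cx,cy,T=CAM[n]; f=210/np.tan(np.radians(f/2))
    q=np.atleast_2d(P)@T[:,:3].T+T[:,3]
    return np.c_[cx+f*q[:,0]/q[:,2],cy+f*q[:,1]/q[:,2]]
U=np.array([np.cos(np.pi/6),0,.5]);N=np.array([-.5,0,np.cos(np.pi/6)]);Y=np.array([0,1.,0])
FACE=0.010
def base(P,x,y,yaw): return np.atleast_2d(P)@R.from_euler('z',yaw).as_matrix().T+[x,y,0]
H=np.array([0,0,.137])+0.104*U+(FACE-0.006)*N
def cov(P,ang):
    """P in cover coords (u from centre to hinge, y left, n above face) -> sterilizer frame"""
    P=np.atleast_2d(P)
    p=np.array([0,0,.137])+P[:,:1]*U+P[:,1:2]*Y+(P[:,2:]+FACE)*N
    # opening: front edge lifts; rotate about y so that -U goes toward N : 
    return (p-H)@R.from_rotvec([0,ang,0]).as_matrix().T+H
WING={1:(-.051,.051),2:(.051,.051),3:(.051,-.051),4:(-.051,-.051)}
E
cat > fit.py <<'E'
from h import *
so=np.array([230,140]);to=np.array([195,175])
S=lambda x,y:np.array([x,y])/4+so
T=lambda x,y:np.array([x,y])/4+to
# (cam,kind,local,pix)
obs=[]
for w,p in {1:(325,103),2:(173,183),3:(178,102),4:(318,30)}.items(): obs.append(("side","c",(*WING[w],.026),S(*p),1))
for w,p in {1:(227,125),2:(200,70),3:(349,38),4:(387,95)}.items(): obs.append(("top","c",(*WING[w],.026),T(*p),1))
obs+= [("side","c",(-.124,.028,0),S(452,62),1),("side","c",(-.124,-.028,0),S(435,30),1),("top","c",(-.124,.028,0),T(302,214),1),("top","c",(-.124,-.028,0),T(383,195),1)]
pl={"fl":(-1,1),"fr":(-1,-1),"bl":(1,1),"br":(1,-1)}
obs+= [("side","p","bl",S(103,516),1),("side","p","fl",S(387,520),1),("side","p","fr",S(376,393),.5),("side","p","br",S(112,362),.5),("top","p","fl",T(212,422),1),("top","p","fr",T(433,373),1),("top","p","bl",T(155,205),.7)]
def res(v,full=False):
    x,y,yaw,a,hx,hy,hz,ox=v; r=[]
    for c,k,l,p,w in obs:
        if k=="c": P=base(cov(l,a),x,y,yaw)
        else: P=base([ox+pl[l][0]*hx,pl[l][1]*hy,hz],x,y,yaw)
        r.append((proj(c,P)[0]-p)*w)
    return np.array(r) if full else np.array(r).ravel()
s=least_squares(res,[.6,0,.1,.9,.1,.09,.008,0],loss="soft_l1",x_scale=[.1,.1,.1,.1,.01,.01,.01,.01])
print(s.x.round(4),s.cost)
for o,r in zip(obs,res(s.x,True)): print(o[:3],r.round(2))
E
python3 fit.py
```

```text
[0.5292 0.0751 0.2249 1.0681 0.094  0.0823 0.0088 0.0138] 8.965731323794234
('side', 'c', (-0.051, 0.051, 0.026)) [-0.54  0.85]
('side', 'c', (0.051, 0.051, 0.026)) [0.16 0.05]
('side', 'c', (0.051, -0.051, 0.026)) [-0.22 -0.21]
('side', 'c', (-0.051, -0.051, 0.026)) [-0.7  -0.53]
('top', 'c', (-0.051, 0.051, 0.026)) [0.26 1.6 ]
('top', 'c', (0.051, 0.051, 0.026)) [-0.12 -0.43]
('top', 'c', (0.051, -0.051, 0.026)) [ 0.11 -0.02]
('top', 'c', (-0.051, -0.051, 0.026)) [0.24 0.81]
('side', 'c', (-0.124, 0.028, 0)) [-0.15  0.69]
('side', 'c', (-0.124, -0.028, 0)) [ 1.65 -1.92]
('top', 'c', (-0.124, 0.028, 0)) [-1.82 -0.26]
('top', 'c', (-0.124, -0.028, 0)) [ 0.75 -0.39]
('side', 'p', 'bl') [-0.28  0.16]
('side', 'p', 'fl') [ 0.03 -0.27]
('side', 'p', 'fr') [-0.77 -3.2 ]
('side', 'p', 'br') [0.29 0.46]
('top', 'p', 'fl') [-0.15  0.36]
('top', 'p', 'fr') [-0.27  0.08]
('top', 'p', 'bl') [0.19 0.24]
```

```bash
cat >> h.py <<'E'
X0=(.5292,.0751,.2249)
E
python3 - <<'E'
from h import *
for a in (1.068,.8,.6,.4,.2,0): 
    print(a,"tab",base(cov([-.112,0,0],a),*X0).round(3)[0], "end",base(cov([-.124,0,0],a),*X0).round(3)[0])
print("hinge",base(H,*X0))
for w in WING: print(w,base(cov([*WING[w],.026],0),*X0).round(4))
E
```

```text
1.068 tab [0.438 0.054 0.309] end [0.428 0.052 0.316]
0.8 tab [0.414 0.049 0.257] end [0.403 0.046 0.26 ]
0.6 tab [0.406 0.047 0.215] end [0.394 0.044 0.216]
0.4 tab [0.405 0.047 0.172] end [0.394 0.044 0.17 ]
0.2 tab [0.414 0.049 0.129] end [0.402 0.046 0.126]
0 tab [0.43  0.052 0.09 ] end [0.42  0.05  0.084]
hinge [[0.61504881 0.09473964 0.1924641 ]]
1 [[0.4572 0.111  0.1427]]
2 [[0.5433 0.1307 0.1937]]
3 [[0.5661 0.0312 0.1937]]
4 [[0.48   0.0115 0.1427]]
```

>>> {"op": "step_arm", "data": {
  "series": [
    [[0,0,6],0,255],
    [[2,-4,12],0.1,255],
    [[4,-10,14],0.2,255],
    [[6,-16,14],0.3,255],
    [[8,-22,14],0.4,255]
  ],
  "newtons": 30
}}

```text
clock: 0.72
tcp_pos: [0.3083, 0.3178, 0.3706]
orientation: [0.0, 0.006, 1.0, -0.001]
wrist_force: [1.1, 0.5, 0.6]
finger_gap: -0.0001
```

>>> {"op": "step_arm", "data": {
  "series": [
    [[2.5,-5.5,0],0.1,255],
    [[5,-11,0],0.2,255],
    [[7,-16.5,0],0.24,255],
    [[9.5,-22,0],0.24,255],
    [[11.7,-26.5,-1],0.24,255]
  ]
}}

```text
clock: 1.35
tcp_pos: [0.426, 0.0506, 0.3608]
orientation: [0.001, -0.113, 0.994, -0.001]
wrist_force: [0.6, 0.8, -0.1]
finger_gap: 0.0002
```

```bash
python3 - <<'E'
from workcell import env
import cv2
print(env.get_state()["tcp_pos"],env.get_state()["joint_pos"])
c=env.read_camera("side")["frame"][:,:,::-1]
cv2.imwrite("pics/s1.png",cv2.resize(c[60:260,200:420],None,fx=3,fy=3,interpolation=cv2.INTER_CUBIC))
E
```

```text
[0.42602131 0.05060751 0.36083523] [-6.86576212e-02  1.97923763e-02  5.97189943e-03  1.55458191e+00
 -9.49646077e-04 -2.94909845e-01]
```

View pics/s1.png

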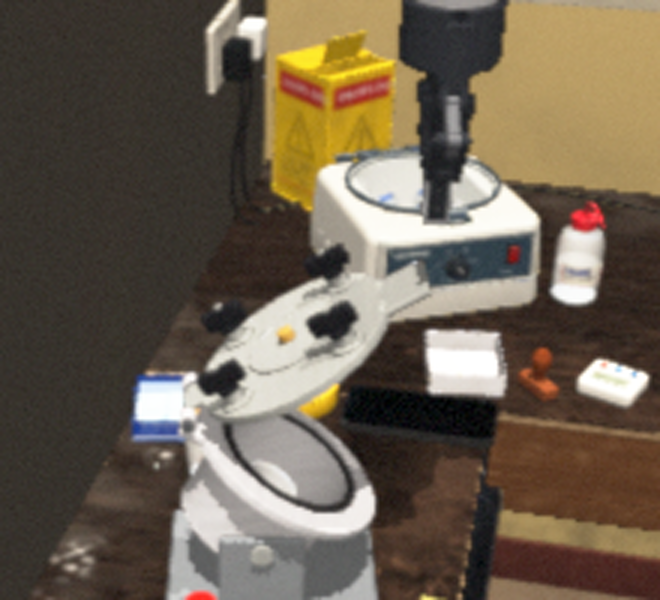

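>>> {"op": "step_arm", "data": {
  "series": [
    [[0.6,0.2,-4],0,255],
    [[-0.4,0,-8],0,255],
    [[-1.4,-0.2,-12],0,255],
    [[-2,-0.3,-16],0,255],
    [[-2,-0.3,-20],0,255]
  ]
}}

```text
clock: 2.02
tcp_pos: [0.4081, 0.0434, 0.1576]
orientation: [0.001, -0.111, 0.994, -0.002]
wrist_force: [2.5, -0.1, 1.0]
finger_gap: 0.0002
```

```bash
python3 - <<'E'
from workcell import env
import cv2
print(env.get_state()["tcp_pos"],env.get_state()["wrist_force"])
c=env.read_camera("side")["frame"][:,:,::-1]
cv2.imwrite("pics/s2.png",cv2.resize(c[60:260,200:420],None,fx=3,fy=3,interpolation=cv2.INTER_CUBIC))
E
```

```text
[0.40813018 0.04337355 0.15760652] [ 2.54567794 -0.13008538  0.95900724]
```

View pics/s2.png

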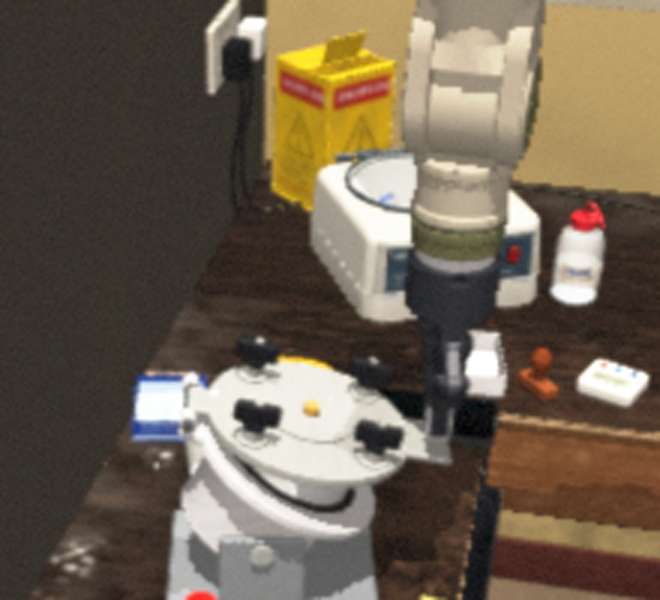

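>>> {"op": "step_arm", "data": {
  "series": [
    [[0.2,0.1,-3],0,255],
    [[0.9,0.2,-5.5],0,255],
    [[1.2,0.3,-6.6],0,255],
    [[1.3,0.3,-7.2],0,255],
    [[1.3,0.3,-7.2],0,255]
  ]
}}

```text
clock: 2.7
tcp_pos: [0.4173, 0.0468, 0.0848]
orientation: [-0.003, -0.111, 0.994, -0.002]
wrist_force: [-15.1, 1.1, 37.6]
finger_gap: 0.0001
```

```bash
python3 - <<'E'
from workcell import env
import cv2
print(env.get_state()["tcp_pos"],env.get_state()["wrist_force"])
c=env.read_camera("side")["frame"][:,:,::-1]
cv2.imwrite("pics/s3.png",cv2.resize(c[60:260,200:420],None,fx=3,fy=3,interpolation=cv2.INTER_CUBIC))
E
```

```text
[0.41730281 0.04680817 0.08478326] [-15.07070151   1.09465132  37.57388347]
```

View pics/s3.png

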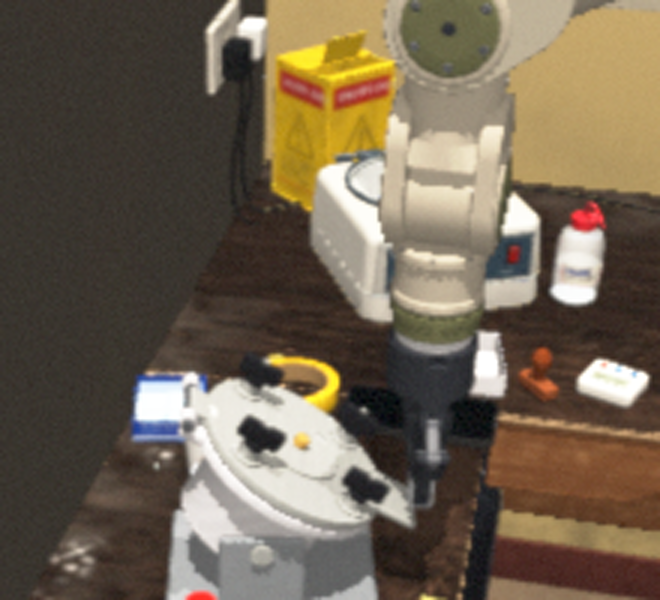

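>>> {"op": "step_arm", "data": {
  "series": [
    [[-0.8,0,4],0,255],
    [[-2,-2,10],0,200],
    [[-4,-6,15],0,170],
    [[-5,-12,18],0,170],
    [[-5,-16,20],0,170]
  ]
}}

```text
clock: 3.38
tcp_pos: [0.3668, -0.1144, 0.2875]
orientation: [-0.002, -0.111, 0.994, -0.003]
wrist_force: [1.7, -0.1, 0.1]
finger_gap: 0.0286
```

```bash
python3 - <<'E'
from workcell import env
import cv2
s=env.get_state();print(s["tcp_pos"],s["wrist_force"],s["finger_gap"],s["joint_pos"].round(3))
for n in("side","top"):
    c=env.read_camera(n)["frame"][:,:,::-1]
    cv2.imwrite(f"pics/{n}4.png",c)
a=cv2.imread("pics/side4.png"); b=cv2.imread("pics/top4.png")
cv2.imwrite("pics/side4z.png",cv2.resize(a[165:275,240:360],None,fx=5,fy=5,interpolation=cv2.INTER_CUBIC))
cv2.imwrite("pics/top4z.png",cv2.resize(b[180:290,215:335],None,fx=5,fy=5,interpolation=cv2.INTER_CUBIC))
E
```

```text
[ 0.36678061 -0.11444783  0.28753521] [ 1.74287852 -0.08508953  0.09474269] 0.02862291118444004 [-0.507 -0.07  -0.259  1.382 -0.006 -0.73 ]
```

View pics/side4z.png

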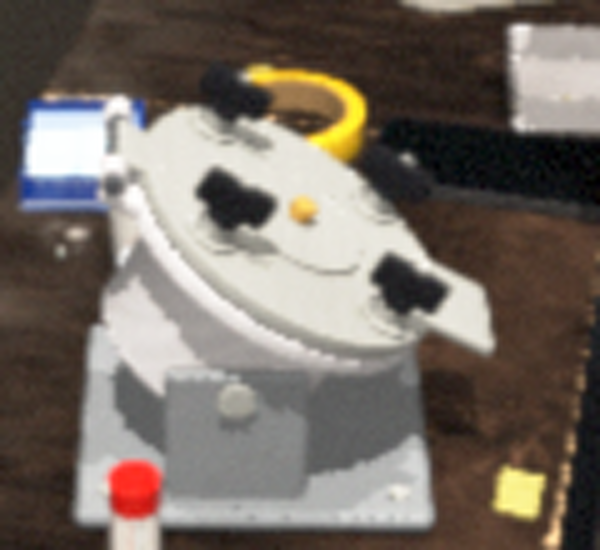

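View pics/top4z.png

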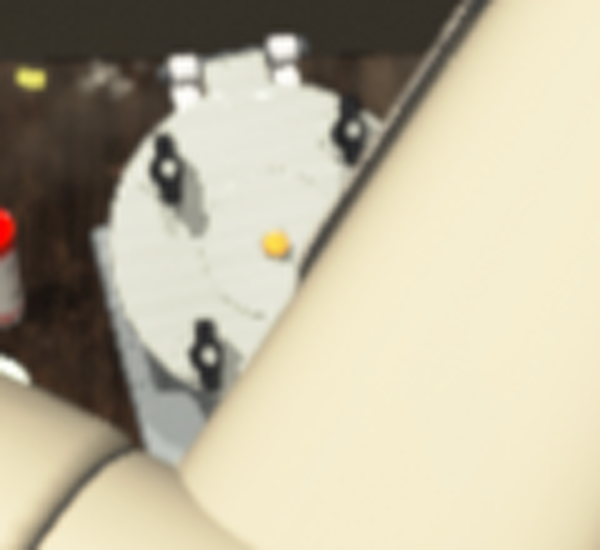

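```bash
cat > fit2.py <<'E'
from h import *
S=lambda x,y:np.array([x,y])/5+[240,165]
T=lambda x,y:np.array([x,y])/5+[215,180]
obs=[]
for w,p in {1:(409,287),2:(236,199),3:(235,92),4:(397,172)}.items(): obs.append(("side",(*WING[w],.026),S(*p)))
for w,p in {1:(208,356),2:(168,168),3:(352,130)}.items(): obs.append(("top",(*WING[w],.036),T(*p)))
obs+=[("side",(-.124,.028,0),S(494,350)),("side",(-.124,-.028,0),S(485,285))]
def res(v,full=False):
    r=np.array([proj(c,base(cov(l,0),*v[:3])+[0,0,v[3]])[0]-p for c,l,p in obs]); return r if full else r.ravel()
for dz in (0,1):
    s=least_squares(lambda v:res(np.r_[v[:3],v[3]*dz]),[.53,.075,.22,0],loss="soft_l1",x_scale=[.1,.1,.1,.01])
    v=np.r_[s.x[:3],s.x[3]*dz];print(v.round(4),s.cost); 
    for o,r in zip(obs,res(v,True)): print(o[0],o[1],r.round(2))
# bar angle from top
from itertools import product
for w,(e1,e2) in {1:((203,322),(210,390)),2:((163,138),(172,203)),3:((348,98),(353,160))}.items():
    d=T(*e1)-T(*e2)
    for th in np.arange(-.2,.5,.1):
        u=np.array([np.cos(th),-np.sin(th)])*.02
        p=[proj("top",base(cov([WING[w][0]+k*u[0],WING[w][1]+k*u[1],.036],0),*v[:3]))[0] for k in (1,-1)]
        dd=p[0]-p[1]; print(w,round(th,2),round(float(np.arctan2(*dd)-np.arctan2(*d)),3),end=" | ")
    print()
E
python3 fit2.py
```

```text
[0.5287 0.0758 0.226  0.    ] 0.6677668356235613
side (-0.051, 0.051, 0.026) [ 0.21 -0.72]
side (0.051, 0.051, 0.026) [-0.   -0.12]
side (0.051, -0.051, 0.026) [ 0.02 -0.09]
side (-0.051, -0.051, 0.026) [0.   0.21]
top (-0.051, 0.051, 0.036) [-0.16 -0.34]
top (0.051, 0.051, 0.036) [-0.22 -0.23]
top (0.051, -0.051, 0.036) [-0.06 -0.38]
side (-0.124, 0.028, 0) [ 0.46 -0.2 ]
side (-0.124, -0.028, 0) [0.19 0.32]
[ 0.5289  0.0753  0.2268 -0.001 ] 0.49341628130558846
side (-0.051, 0.051, 0.026) [ 0.15 -0.55]
side (0.051, 0.051, 0.026) [-0.04  0.08]
side (0.051, -0.051, 0.026) [-0.04  0.12]
side (-0.051, -0.051, 0.026) [-0.08  0.39]
top (-0.051, 0.051, 0.036) [ 0.06 -0.24]
top (0.051, 0.051, 0.036) [-0.02 -0.1 ]
top (0.051, -0.051, 0.036) [ 0.1  -0.26]
side (-0.124, 0.028, 0) [ 0.38 -0.06]
side (-0.124, -0.028, 0) [0.09 0.47]
1 -0.2 0.309 | 1 -0.1 0.209 | 1 0.0 0.11 | 1 0.1 0.01 | 1 0.2 -0.089 | 1 0.3 6.095 | 1 0.4 5.996 | 
2 -0.2 0.274 | 2 -0.1 0.174 | 2 0.0 0.075 | 2 0.1 -0.025 | 2 0.2 -0.125 | 2 0.3 6.059 | 2 0.4 5.958 | 
3 -0.2 0.331 | 3 -0.1 0.232 | 3 0.0 0.134 | 3 0.1 0.035 | 3 0.2 -0.064 | 3 0.3 6.12 | 3 0.4 6.021 |
```

```bash
cat >> h.py <<'E'
X0=(.5288,.0755,.2263)
def wc(w): return base(cov([*WING[w],.026],0),*X0)[0]
def phi(th): return np.arctan2(np.sin(th),np.cos(np.pi/6)*np.cos(th))
def jaw(th): return X0[2]-phi(th)+np.pi/2
def curjaw(q):
    return 2*np.arctan2(q[2],q[1])-np.pi/2
def thof(j):
    p=X0[2]+np.pi/2-j
    return np.arctan2(np.sin(p)*np.cos(np.pi/6),np.cos(p))
def plan(w,th,dz=-.008):
    from workcell import env
    s=env.get_state(); c=wc(w)+[0,0,dz]
    d=(c-s["tcp_pos"])*100; t=jaw(th)-curjaw(s["orientation"]); t=(t+np.pi)%(2*np.pi)-np.pi
    print("wing",w,"target",c.round(4),"shift cm",d.round(2),"turn",round(t,3),"gap",s["finger_gap"],"curth",round(thof(curjaw(s["orientation"])),3))
    print("F",s["wrist_force"].round(1),"M",s["ft_torque"].round(2),"j",s["joint_pos"].round(2),"t",s["clock"])
E
python3 -c "
from h import *
plan(1,.11)"
```

```text
wing 1 target [0.4568 0.1113 0.1347] shift cm [  8.82  22.89 -15.36] turn -0.117 gap 0.028715083818180033 curth 0.009
F [0.4 0.7 0.3] M [ 0.   -0.06 -0.01] j [-0.51 -0.07 -0.26  1.38 -0.01 -0.73] t 3.475
```

>>> {"op": "step_arm", "data": {
  "series": [
    [[2.2,5.6,0],-0.05,160],
    [[4.4,11.2,-1],-0.11,160],
    [[6.6,17,-3],-0.12,160],
    [[8.8,22.9,-5],-0.12,160],
    [[8.8,22.9,-9],-0.12,160]
  ]
}}

```text
clock: 4.1
tcp_pos: [0.458, 0.1158, 0.1988]
orientation: [0.001, -0.051, 0.999, -0.004]
wrist_force: [0.1, -1.3, -0.8]
finger_gap: 0.0318
```

```bash
python3 -c "
from h import *
from workcell import env
plan(1,.11)
c=env.read_camera('side')['frame'][:,:,::-1]
cv2.imwrite('pics/s5.png',cv2.resize(c[145:265,240:360],None,fx=5,fy=5,interpolation=cv2.INTER_CUBIC))
"
```

```text
wing 1 target [0.4568 0.1113 0.1347] shift cm [-0.12 -0.45 -6.41] turn -0.003 gap 0.03176598794615093 curth 0.107
F [ 0.1 -1.3 -0.8] M [-0.   -0.04  0.05] j [ 0.08  0.13 -0.27  1.17 -0.01 -0.02] t 4.1
```

View pics/s5.png

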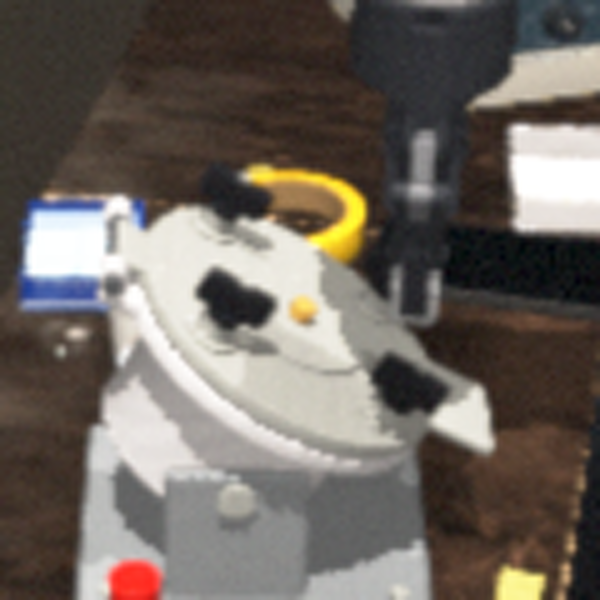

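>>> {"op": "step_arm", "data": {
  "series": [
    [[-0.1,-0.4,-3],0,160],
    [[-0.1,-0.4,-6.4],0,160],
    [[-0.1,-0.4,-6.4],0,160],
    [[-0.1,-0.4,-6.4],0,220],
    [[-0.1,-0.4,-6.4],0,255]
  ],
  "newtons": 30
}}

```text
clock: 4.78
tcp_pos: [0.4523, 0.1099, 0.1295]
orientation: [-0.005, -0.05, 0.999, -0.005]
wrist_force: [-3.1, -3.8, -0.6]
finger_gap: 0.016
```

```bash
python3 -c "
from h import *
from workcell import env
plan(1,.11)
c=env.read_camera('side')['frame'][:,:,::-1]
cv2.imwrite('pics/s6.png',cv2.resize(c[145:265,240:360],None,fx=5,fy=5,interpolation=cv2.INTER_CUBIC))
"
```

```text
wing 1 target [0.4568 0.1113 0.1347] shift cm [0.45 0.14 0.52] turn -0.001 gap 0.01596890203413575 curth 0.109
F [-3.1 -3.8 -0.6] M [-0.76  0.73 -0.13] j [ 0.07  0.17 -0.4   1.01 -0.01 -0.03] t 4.775
```

View pics/s6.png

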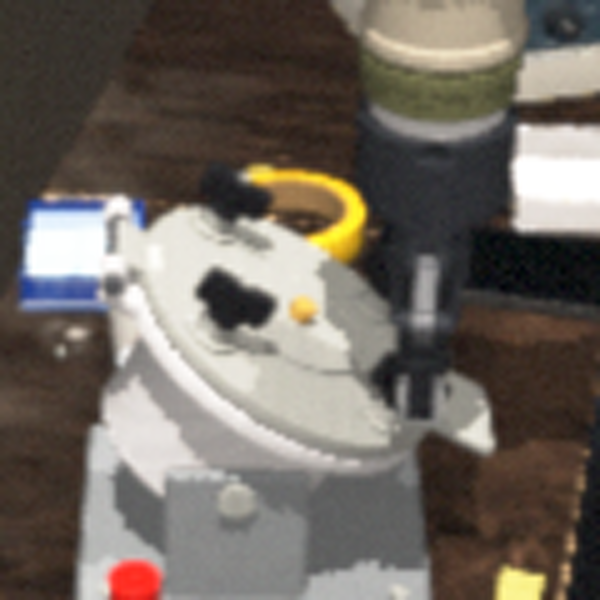

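>>> {"op": "step_arm", "data": {
  "series": [
    [[0.4,0.1,0.4],0,255],
    [[0.4,0.1,0.4],0,255],
    [[0.4,0.1,0.4],0,255]
  ]
}}

```text
clock: 5.2
tcp_pos: [0.4515, 0.1097, 0.1321]
orientation: [-0.01, -0.05, 0.999, -0.006]
wrist_force: [-8.3, -5.1, -6.5]
finger_gap: 0.0159
```

```bash
python3 -c "
from h import *
plan(1,.11)
"
```

```text
wing 1 target [0.4568 0.1113 0.1347] shift cm [0.52 0.15 0.26] turn -0.0 gap 0.015930309484782114 curth 0.11
F [-8.3 -5.1 -6.5] M [-0.96  1.9  -0.12] j [ 0.07  0.18 -0.39  1.03 -0.01 -0.03] t 5.2
```

>>> {"op": "step_arm", "data": {
  "series": [
    [[0,0,0],0,170],
    [[0.5,0.2,0.3],0,170],
    [[0.5,0.2,0.3],0,170]
  ]
}}

```text
clock: 5.58
tcp_pos: [0.4587, 0.1122, 0.1365]
orientation: [-0.008, -0.05, 0.999, -0.005]
wrist_force: [0.5, 0.1, -0.4]
finger_gap: 0.0287
```

```bash
python3 -c "
from h import *
plan(1,.11)
"
```

```text
wing 1 target [0.4568 0.1113 0.1347] shift cm [-0.2  -0.09 -0.18] turn -0.001 gap 0.02874103214292788 curth 0.109
F [ 0.5  0.1 -0.4] M [ 0.02 -0.   -0.01] j [ 0.08  0.18 -0.37  1.04 -0.01 -0.02] t 5.575
```

>>> {"op": "step_arm", "data": {
  "series": [
    [[-0.1,-0.1,0],0,200],
    [[-0.1,-0.1,0],0,255],
    [[-0.1,-0.1,0],0,255]
  ]
}}

```text
clock: 5.95
tcp_pos: [0.4588, 0.1106, 0.1371]
orientation: [-0.006, -0.05, 0.999, -0.006]
wrist_force: [1.1, -5.4, 1.2]
finger_gap: 0.0158
```

```bash
python3 -c "
from h import *
plan(1,.11)
"
```

```text
wing 1 target [0.4568 0.1113 0.1347] shift cm [-0.2   0.07 -0.24] turn -0.0 gap 0.015767830338657387 curth 0.11
F [ 1.1 -5.4  1.2] M [-1.1  -0.5  -0.02] j [ 0.07  0.18 -0.37  1.04 -0.01 -0.03] t 5.95
```

>>> {"op": "step_arm", "data": {
  "series": [
    [[-0.1,0,0],-0.17,255],
    [[-0.1,0,0],-0.34,255],
    [[-0.1,0,0],-0.51,255],
    [[-0.1,0,0],-0.68,255],
    [[-0.1,0,0],-0.75,255]
  ]
}}

```text
clock: 6.58
tcp_pos: [0.4582, 0.112, 0.1378]
orientation: [-0.008, 0.32, 0.947, -0.001]
wrist_force: [-0.7, -1.7, 4.8]
finger_gap: 0.0154
```

```bash
python3 -c "
from h import *
from workcell import env
plan(1,.11)
for n in ('side','top'):
  c=env.read_camera(n)['frame'][:,:,::-1]
  if n=='side': cv2.imwrite('pics/s7.png',cv2.resize(c[145:265,240:360],None,fx=5,fy=5,interpolation=cv2.INTER_CUBIC))
  else: cv2.imwrite('pics/t7.png',c)
"
```

```text
wing 1 target [0.4568 0.1113 0.1347] shift cm [-0.14 -0.07 -0.32] turn 0.751 gap 0.015431281654296337 curth 0.806
F [-0.7 -1.7  4.8] M [ 1.13 -0.37  0.85] j [ 0.07  0.18 -0.37  1.04  0.    0.72] t 6.575
```

View pics/s7.png

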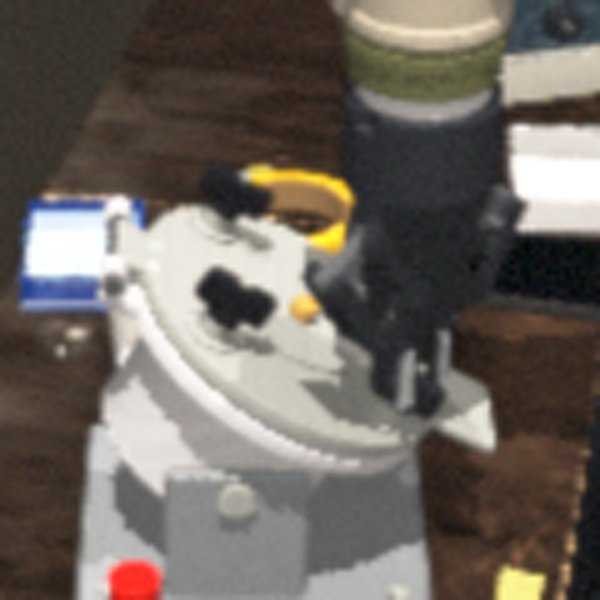

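View pics/t7.png

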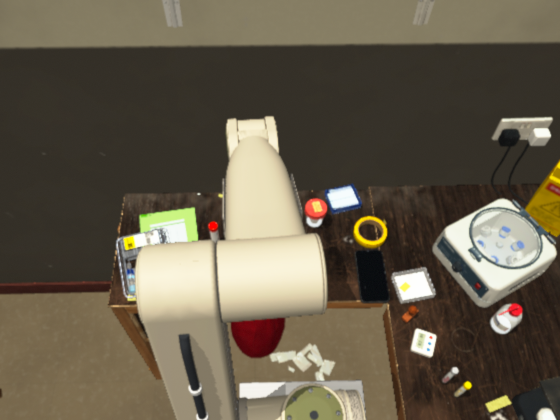

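>>> {"op": "step_arm", "data": {
  "series": [
    [[-0.1,0,0],-0.18,255],
    [[-0.1,0,0],-0.21,255],
    [[-0.1,0,0],-0.21,160],
    [[-0.1,0,0.5],-0.21,160],
    [[-0.1,0,6],-0.21,160]
  ]
}}

```text
clock: 7.3
tcp_pos: [0.4539, 0.1118, 0.1949]
orientation: [-0.012, 0.416, 0.909, -0.003]
wrist_force: [1.1, -0.1, 1.2]
finger_gap: 0.0319
```

```bash
python3 -c "
from h import *
from workcell import env
plan(3,.13)
for n in ('side',):
  c=env.read_camera(n)['frame'][:,:,::-1]
  if n=='side': cv2.imwrite('pics/s8.png',cv2.resize(c[145:265,240:360],None,fx=5,fy=5,interpolation=cv2.INTER_CUBIC))
"
```

```text
wing 3 target [0.5657 0.0317 0.1857] shift cm [11.18 -8.01 -0.92] turn 0.934 gap 0.031949539300427966 curth 1.022
F [ 1.1 -0.1  1.2] M [ 0.03 -0.06  0.  ] j [ 0.06  0.14 -0.27  1.19  0.01  0.92] t 7.3
```

View pics/s8.png

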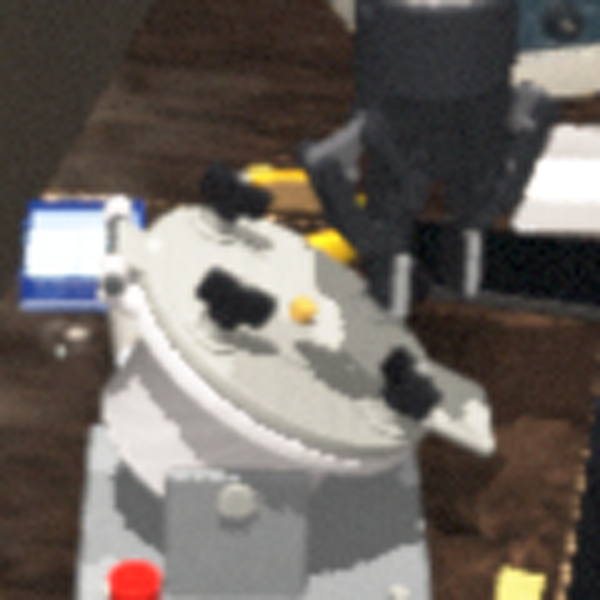

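```bash
cat >> h.py <<'E'
def bar_poly(w,th,cam,sc=8):
    l=np.array([np.cos(th),-np.sin(th),0]);t=np.array([np.sin(th),np.cos(th),0]);n=np.array([0,0,1.])
    c=np.array([*WING[w],.026])
    P=[c+a*.02*l+b*.0055*t+d*.01*n for a in(-1,1) for b in(-1,1) for d in(-1,1)]
    return proj(cam,base(cov(np.array(P),0),*X0))
def hub_pts(w,cam):
    a=np.linspace(0,2*np.pi,24); c=np.array([*WING[w],.026])
    P=[c+[.008*np.cos(x),.008*np.sin(x),z] for x in a for z in(-.016,.010)]
    return proj(cam,base(cov(np.array(P),0),*X0))
def wing_angles(fr,cam,ws=(1,2,3,4),thr=60):
    fr=fr.astype(np.float32)
    out={}
    for w in ws:
        c=proj(cam,wc(w))[0]; r=14; k=6
        M=np.array([[k,0,k*(r-c[0])],[0,k,k*(r-c[1])]],float)
        im=cv2.warpAffine(fr.max(2),M,(2*r*k,2*r*k),flags=cv2.INTER_LINEAR)
        dark=(im<thr).astype(np.uint8)
        # only components touching the centre
        n,lab=cv2.connectedComponents(dark); d=np.hypot(*(np.indices(lab.shape)-r*k)); 
        ids=set(np.unique(lab[(d<8)]))-{0}; dark=np.isin(lab,list(ids)).astype(np.uint8)
        best=[]
        for th in np.arange(-.1,2.0,.03):
            m=np.zeros_like(dark)
            for pts in (bar_poly(w,th,cam),hub_pts(w,cam)):
                q=(pts@M[:,:2].T+M[:,2]).astype(np.float32); cv2.fillConvexPoly(m,cv2.convexHull(q).astype(np.int32),1)
            for dx in range(-9,10,3):
                for dy in range(-9,10,3):
                    mm=np.roll(m,(dy,dx),(0,1)); best.append(((mm&dark).sum()/max(1,(mm|dark).sum()),th,dx/k,dy/k))
        best.sort(reverse=True); top=[b for b in best if b[0]>best[0][0]-.02]
        out[w]=tuple(np.round(best[0],2))+("range",round(min(b[1] for b in top),2),round(max(b[1] for b in top),2))
    return out
E
python3 - <<'E'
from h import *
for f,c,ws in (("side0.png","",()),("side4.png","side",(1,2,3,4)),("top4.png","top",(1,2,3))):
    if ws: print(f,wing_angles(cv2.imread("pics/"+f),c,ws))
z=cv2.imread("pics/s8.png"); z=cv2.resize(z,None,fx=.2,fy=.2,interpolation=cv2.INTER_AREA)
full=np.full((420,560,3),255,np.uint8); full[145:265,240:360]=z
print(wing_angles(full,"side",(1,2,3)))
E
```

```text
side4.png {1: (np.float64(0.51), np.float64(1.37), np.float64(-0.5), np.float64(0.0), 'range', np.float64(1.01), np.float64(1.46)), 2: (np.float64(0.52), np.float64(1.22), np.float64(-0.5), np.float64(-0.5), 'range', np.float64(0.32), np.float64(1.34)), 3: (np.float64(0.59), np.float64(-0.1), np.float64(-1.5), np.float64(-0.5), 'range', np.float64(-0.1), np.float64(0.47)), 4: (np.float64(0.31), np.float64(0.17), np.float64(1.5), np.float64(-1.0), 'range', np.float64(-0.1), np.float64(1.01))}
top4.png {1: (np.float64(0.0), np.float64(1.97), np.float64(1.5), np.float64(1.5), 'range', np.float64(-0.1), np.float64(1.97)), 2: (np.float64(0.0), np.float64(1.97), np.float64(1.5), np.float64(1.5), 'range', np.float64(-0.1), np.float64(1.97)), 3: (np.float64(0.0), np.float64(1.97), np.float64(1.5), np.float64(1.5), 'range', np.float64(-0.1), np.float64(1.97))}
{1: (np.float64(0.62), np.float64(1.46), np.float64(-0.5), np.float64(-0.5), 'range', np.float64(1.4), np.float64(1.52)), 2: (np.float64(0.5), np.float64(1.22), np.float64(-0.5), np.float64(-0.5), 'range', np.float64(0.92), np.float64(1.37)), 3: (np.float64(0.6), np.float64(-0.1), np.float64(-1.5), np.float64(-0.5), 'range', np.float64(-0.1), np.float64(0.47))}
```

```bash
cat > ov.py <<'E'
from h import *
import sys
def overlay(fr,cam,ths,out,box):
    k=6;x0,y0,x1,y1=box
    z=cv2.resize(fr[y0:y1,x0:x1],None,fx=k,fy=k,interpolation=cv2.INTER_CUBIC)
    for w,th in ths.items():
        for pts,c in ((bar_poly(w,th,cam),(0,0,255)),):
            q=((pts-[x0,y0]+.5)*k).astype(np.float32); cv2.polylines(z,[cv2.convexHull(q).astype(np.int32)],True,c,1)
    cv2.imwrite(out,z)
if __name__=="__main__":
    overlay(cv2.imread("pics/side4.png"),"side",{1:.11,2:.08,3:.13,4:.1},"pics/ov4.png",(260,170,350,245))
    z=cv2.imread("pics/s8.png"); z=cv2.resize(z,None,fx=.2,fy=.2,interpolation=cv2.INTER_AREA)
    full=np.full((420,560,3),255,np.uint8); full[145:265,240:360]=z
    overlay(full,"side",{1:.9},"pics/ov8.png",(260,170,350,245))
    cv2.imwrite("pics/ov48.png",np.vstack([cv2.imread("pics/ov4.png"),cv2.imread("pics/ov8.png")])[:, :])
E
python3 ov.py; python3 -c "
import cv2;z=cv2.imread('pics/ov48.png');print(z.shape);cv2.imwrite('pics/ov48.png',cv2.resize(z,(360,600)))"
```

```text
(900, 540, 3)
```

View pics/ov4.png

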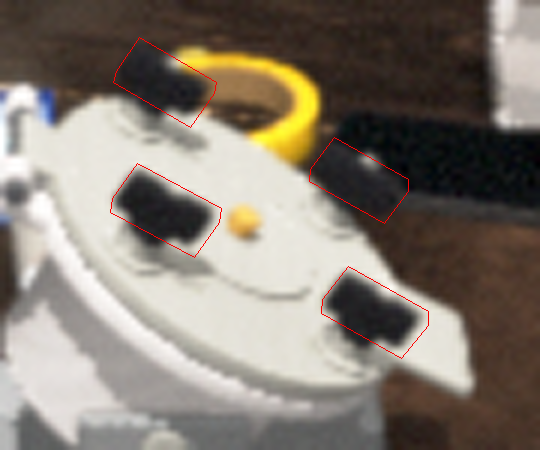

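View pics/ov8.png

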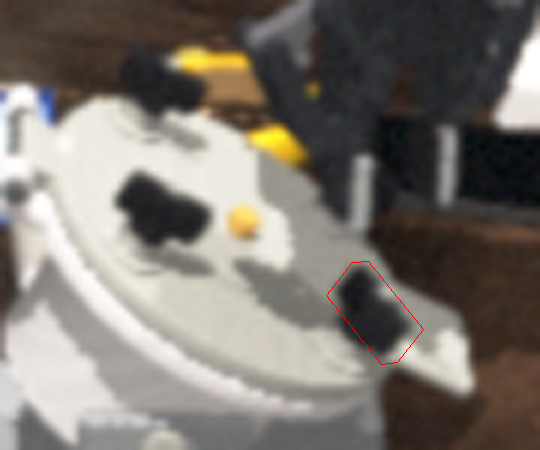

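```bash
cat >> h.py <<'E'
def load8(f,box=(240,145,360,265),k=.2):
    z=cv2.resize(cv2.imread(f),None,fx=k,fy=k,interpolation=cv2.INTER_AREA)
    full=np.full((420,560,3),255,np.uint8); full[box[1]:box[3],box[0]:box[2]]=z; return full
def pang(m):
    mo=cv2.moments(m,True); return .5*np.arctan2(2*mo["mu11"],mo["mu20"]-mo["mu02"]), mo["m00"], np.sqrt(((mo["mu20"]-mo["mu02"])**2+4*mo["mu11"]**2))/(mo["mu20"]+mo["mu02"])
def pca(fr,cam,ws,thr=70):
    out={}
    for w in ws:
        c=proj(cam,wc(w))[0]; r=11;k=8
        M=np.array([[k,0,k*(r-c[0])],[0,k,k*(r-c[1])]],float)
        im=cv2.warpAffine(fr.astype(np.float32).max(2),M,(2*r*k,2*r*k),flags=cv2.INTER_CUBIC)
        dark=(im<thr).astype(np.uint8); n,lab,st,_=cv2.connectedComponentsWithStats(dark)
        i=lab[r*k,r*k]; d=(lab==i).astype(np.uint8) if i else dark
        a,A,e=pang(d); tab=[]
        for th in np.arange(0,1.9,.02):
            m=np.zeros_like(d); q=(bar_poly(w,th,cam)@M[:,:2].T+M[:,2]).astype(np.float32); cv2.fillConvexPoly(m,cv2.convexHull(q).astype(np.int32),1)
            b,_,e2=pang(m); tab.append((abs((b-a+np.pi/2)%np.pi-np.pi/2),th,e2))
        t=min(tab); out[w]=(round(float(t[1]),2),"miss",round(float(t[0]),3),"area",int(A/k/k),"ecc",round(float(e),2),round(float(t[2]),2))
    return out
E
python3 - <<'E'
from h import *
print(pca(cv2.imread("pics/side4.png"),"side",(1,2,3,4)))
print(pca(load8("pics/s8.png"),"side",(1,2,3)))
E
```

```text
{1: (0.12, 'miss', 0.004, 'area', 91, 'ecc', 0.46, 0.54), 2: (0.04, 'miss', 0.004, 'area', 97, 'ecc', 0.46, 0.53), 3: (1.88, 'miss', 0.633, 'area', 207, 'ecc', 0.19, 0.81), 4: (1.16, 'miss', 0.0, 'area', 328, 'ecc', 0.26, 0.5)}
{1: (1.06, 'miss', 0.0, 'area', 94, 'ecc', 0.46, 0.52), 2: (0.02, 'miss', 0.005, 'area', 94, 'ecc', 0.47, 0.53), 3: (0.14, 'miss', 0.005, 'area', 151, 'ecc', 0.5, 0.53)}
```

>>> {"op": "step_arm", "data": {
  "series": [
    [[0,0,5],0.15,160],
    [[4,-3,6],0.33,160],
    [[8,-6,6],0.5,160],
    [[11.2,-8,6],0.7,160],
    [[11.2,-8,5],0.88,160]
  ]
}}

```text
clock: 7.98
tcp_pos: [0.5731, 0.0305, 0.2534]
orientation: [-0.005, -0.012, 1.0, -0.002]
wrist_force: [-0.2, 0.0, 0.1]
finger_gap: 0.0319
```

>>> {"op": "step_arm", "data": {
  "series": [
    [[0,0,0],0.05,160],
    [[0,0,0],0.05,160]
  ]
}}

```text
clock: 8.22
tcp_pos: [0.5732, 0.0305, 0.2527]
orientation: [-0.006, -0.037, 0.999, -0.002]
wrist_force: [0.4, 0.1, -0.3]
finger_gap: 0.0322
```

```bash
python3 -c "
from h import *
plan(3,.13)"
```

```text
wing 3 target [0.5657 0.0317 0.1857] shift cm [-0.74  0.11 -6.7 ] turn 0.003 gap 0.0321542682923967 curth 0.133
F [ 0.4  0.1 -0.3] M [-0.04 -0.01 -0.03] j [-0.08  0.32  0.1   1.37 -0.01 -0.16] t 8.225
```

>>> {"op": "step_arm", "data": {
  "series": [
    [[-0.7,0.1,-3],0,160],
    [[-0.7,0.1,-6.4],0,160],
    [[-0.7,0.1,-6.4],0,160],
    [[-0.7,0.1,-6.4],0,160]
  ]
}}

```text
clock: 8.72
tcp_pos: [0.5667, 0.0317, 0.1899]
orientation: [-0.005, -0.037, 0.999, -0.002]
wrist_force: [-0.1, -0.8, 1.2]
finger_gap: 0.0319
```

```bash
python3 -c "
from h import *
plan(3,.13)"
```

```text
wing 3 target [0.5657 0.0317 0.1857] shift cm [-0.09  0.   -0.43] turn 0.003 gap 0.03190097782780255 curth 0.132
F [-0.1 -0.8  1.2] M [ 0.05 -0.01 -0.03] j [-0.08  0.32 -0.04  1.22 -0.01 -0.16] t 8.725
```

>>> {"op": "step_arm", "data": {
  "series": [
    [[-0.1,0,-0.2],0,200],
    [[-0.1,0,-0.2],0,255],
    [[-0.1,0,-0.2],0,255]
  ]
}}

```text
clock: 9.1
tcp_pos: [0.5668, 0.0297, 0.1898]
orientation: [-0.004, -0.036, 0.999, -0.004]
wrist_force: [0.0, -6.6, 3.1]
finger_gap: 0.0107
```

>>> {"op": "step_arm", "data": {
  "series": [
    [[0,0,0],-0.17,255],
    [[0,0,0],-0.34,255],
    [[0,0,0],-0.51,255],
    [[0,0,0],-0.68,255],
    [[0,0,0],-0.84,255]
  ]
}}

```text
clock: 9.72
tcp_pos: [0.5658, 0.0303, 0.1919]
orientation: [-0.005, 0.376, 0.927, -0.002]
wrist_force: [-7.9, 1.4, 9.1]
finger_gap: 0.0107
```

```bash
python3 -c "
from h import *
plan(3,.95)"
```

```text
wing 3 target [0.5657 0.0317 0.1857] shift cm [-0.    0.14 -0.63] turn -0.019 gap 0.010710525289900288 curth 0.93
F [-7.9  1.4  9.1] M [0.96 1.35 0.64] j [-0.09  0.32 -0.04  1.22  0.    0.68] t 9.725
```

>>> {"op": "step_arm", "data": {
  "series": [
    [[0,0,0],-0.02,255],
    [[0,0,0],-0.02,160],
    [[0,0,0],0,160],
    [[0,0,4],0.1,160],
    [[0,0,8],0.25,160]
  ]
}}

```text
clock: 10.35
tcp_pos: [0.5657, 0.0304, 0.2726]
orientation: [-0.006, 0.255, 0.967, -0.002]
wrist_force: [0.7, 0.3, 0.4]
finger_gap: 0.0315
```

```bash
cat > look.py <<'E'
from h import *
from workcell import env
import sys
c=env.read_camera('side')['frame'][:,:,::-1].copy()
cv2.imwrite('pics/%s_raw.png'%sys.argv[1],c)
ths=eval(sys.argv[2]) if len(sys.argv)>2 else {}
from ov import overlay
overlay(c,"side",ths,'pics/%s.png'%sys.argv[1],(255,150,355,250))
print(pca(c,"side",(1,2,3,4)))
E
python3 -c "
from h import *
plan(2,.07)"; python3 look.py s9 "{1:.95,3:.93}"
```

```text
wing 2 target [0.5429 0.1311 0.1857] shift cm [-2.28 10.07 -8.7 ] turn 0.661 gap 0.03149764304704192 curth 0.671
F [0.7 0.3 0.4] M [ 0.02 -0.07  0.01] j [-0.09  0.3   0.13  1.41 -0.    0.43] t 10.35
{1: (1.1, 'miss', 0.002, 'area', 89, 'ecc', 0.47, 0.52), 2: (0.04, 'miss', 0.004, 'area', 97, 'ecc', 0.49, 0.53), 3: (1.88, 'miss', 0.448, 'area', 200, 'ecc', 0.17, 0.81), 4: (1.1, 'miss', 0.004, 'area', 336, 'ecc', 0.27, 0.51)}
```

View pics/s9.png

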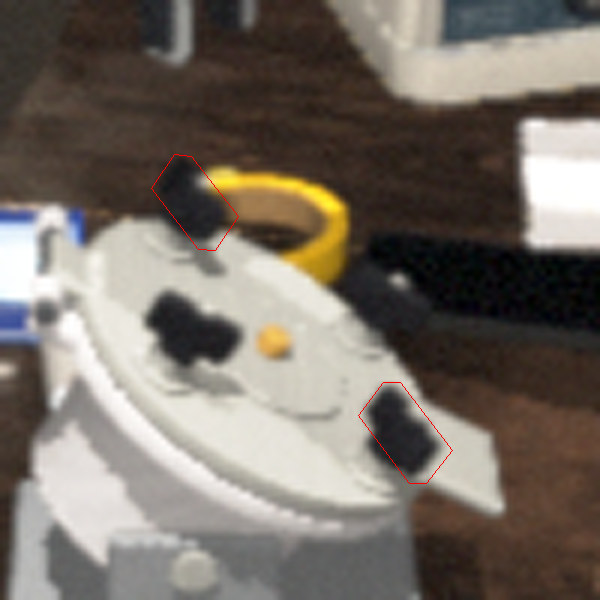

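>>> {"op": "step_arm", "data": {
  "series": [
    [[-0.6,3,-1],0.15,160],
    [[-1.2,6,-2],0.32,160],
    [[-1.8,8,-2.5],0.5,160],
    [[-2.3,10,-3],0.66,160],
    [[-2.3,10,-3],0.67,160]
  ]
}}

```text
clock: 11.02
tcp_pos: [0.5445, 0.1314, 0.2486]
orientation: [-0.001, -0.081, 0.997, -0.002]
wrist_force: [0.9, -0.5, 1.5]
finger_gap: 0.0322
```

```bash
sed -i 's/dz=-.008/dz=-.004/' h.py; python3 -c "
from h import *
plan(2,.06)"
```

```text
wing 2 target [0.5429 0.1311 0.1897] shift cm [-0.16 -0.03 -5.9 ] turn -0.005 gap 0.032223791085077606 curth 0.055
F [ 0.9 -0.5  1.5] M [0.03 0.04 0.  ] j [ 0.1   0.28  0.04  1.34 -0.   -0.07] t 11.025
```

>>> {"op": "step_arm", "data": {
  "series": [
    [[-0.1,0,-3],0,160],
    [[-0.1,0,-5.8],0,160],
    [[-0.1,0,-5.8],0,160],
    [[-0.1,0,-5.8],0,160]
  ]
}}

```text
clock: 11.52
tcp_pos: [0.5442, 0.1311, 0.1918]
orientation: [0.0, -0.08, 0.997, -0.002]
wrist_force: [0.2, 0.4, 0.6]
finger_gap: 0.0319
```

```bash
python3 -c "
from h import *
plan(2,.06)"
```

```text
wing 2 target [0.5429 0.1311 0.1897] shift cm [-0.14  0.   -0.21] turn -0.004 gap 0.031909693154070315 curth 0.057
F [0.2 0.4 0.6] M [ 0.02 -0.03 -0.02] j [ 0.09  0.3  -0.07  1.2  -0.   -0.07] t 11.525
```

>>> {"op": "step_arm", "data": {
  "series": [
    [[-0.1,0,-0.2],0,200],
    [[-0.1,0,-0.2],0,255],
    [[-0.1,0,-0.2],0,255]
  ]
}}

```text
clock: 11.9
tcp_pos: [0.5445, 0.1293, 0.1913]
orientation: [0.002, -0.08, 0.997, -0.004]
wrist_force: [0.3, -7.7, 2.5]
finger_gap: 0.0101
```

>>> {"op": "step_arm", "data": {
  "series": [
    [[0,0,0],-0.18,255],
    [[0,0,0],-0.36,255],
    [[0,0,0],-0.54,255],
    [[0,0,0],-0.72,255],
    [[0,0,0],-0.9,255]
  ]
}}

```text
clock: 12.52
tcp_pos: [0.5433, 0.1294, 0.193]
orientation: [-0.001, 0.364, 0.931, -0.004]
wrist_force: [-5.7, -1.8, 6.9]
finger_gap: 0.0106
```

```bash
python3 -c "
from h import *
plan(2,.95)"
```

```text
wing 2 target [0.5429 0.1311 0.1897] shift cm [-0.04  0.17 -0.33] turn -0.045 gap 0.010558237303566604 curth 0.903
F [-5.7 -1.8  6.9] M [0.47 1.23 0.59] j [ 0.09  0.3  -0.07  1.21 -0.01  0.84] t 12.525
```

>>> {"op": "step_arm", "data": {
  "series": [
    [[0,0,0],-0.01,160],
    [[0,0,0],0,160],
    [[0,0,4],0.1,160],
    [[-1,-2,8],0.25,160],
    [[-3,-6,8],0.4,160]
  ]
}}

```text
clock: 13.15
tcp_pos: [0.5156, 0.0695, 0.2764]
orientation: [0.004, 0.167, 0.986, -0.003]
wrist_force: [0.0, 0.0, -0.2]
finger_gap: 0.0314
```

```bash
python3 -c "
from h import *
plan(4,.12)"
```

```text
wing 4 target [0.4797 0.0119 0.1387] shift cm [ -3.6   -5.77 -13.77] turn 0.424 gap 0.03143969440464449 curth 0.5
F [ 0.   0.  -0.2] M [-0.03 -0.03  0.01] j [-0.02  0.19 -0.    1.37 -0.01  0.32] t 13.15
```

>>> {"op": "step_arm", "data": {
  "series": [
    [[-2,-3.5,-1],0.15,160],
    [[-3.6,-5.7,-4],0.32,160],
    [[-3.6,-5.7,-7.5],0.42,160],
    [[-3.6,-5.7,-7.5],0.42,160]
  ]
}}

```text
clock: 13.65
tcp_pos: [0.4778, 0.0125, 0.1994]
orientation: [0.002, -0.041, 0.999, -0.002]
wrist_force: [-0.3, 0.2, 0.7]
finger_gap: 0.0319
```

```bash
python3 -c "
from h import *
plan(4,.12)"; python3 look.py s10 "{1:.95,3:.93,2:.9,4:.12}"
```

```text
wing 4 target [0.4797 0.0119 0.1387] shift cm [ 0.18 -0.06 -6.08] turn 0.005 gap 0.031877276992267556 curth 0.125
F [-0.3  0.2  0.7] M [ 0.03 -0.01  0.01] j [-0.14  0.14 -0.26  1.17 -0.   -0.22] t 13.65
{1: (1.06, 'miss', 0.003, 'area', 84, 'ecc', 0.48, 0.52), 2: (0.96, 'miss', 0.002, 'area', 88, 'ecc', 0.46, 0.53), 3: (1.88, 'miss', 0.421, 'area', 184, 'ecc', 0.2, 0.81), 4: (1.12, 'miss', 0.004, 'area', 345, 'ecc', 0.26, 0.5)}
```

View pics/s10.png

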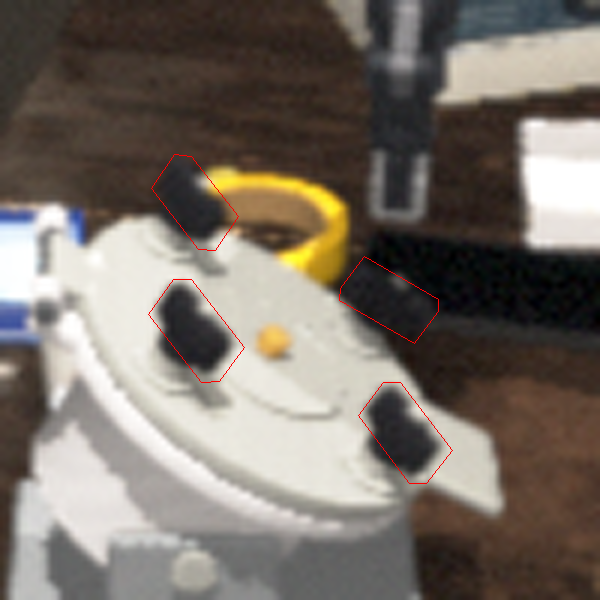

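>>> {"op": "step_arm", "data": {
  "series": [
    [[0.2,0,-3],0,160],
    [[0.2,0,-6],0,160],
    [[0.2,0,-6],0,160],
    [[0.2,0,-6],0,160]
  ]
}}

```text
clock: 14.2
tcp_pos: [0.4825, 0.0126, 0.143]
orientation: [0.005, -0.041, 0.999, -0.002]
wrist_force: [0.8, -0.2, 0.2]
finger_gap: 0.0319
```

```bash
python3 -c "
from h import *
plan(4,.12)"
```

```text
wing 4 target [0.4797 0.0119 0.1387] shift cm [-0.29 -0.08 -0.43] turn 0.006 gap 0.03186023998141764 curth 0.125
F [ 0.8 -0.2  0.2] M [-0.01 -0.04 -0.01] j [-0.14  0.18 -0.36  1.03 -0.   -0.22] t 14.2
```

>>> {"op": "step_arm", "data": {
  "series": [
    [[-0.2,-0.1,-0.3],0,200],
    [[-0.2,-0.1,-0.3],0,255],
    [[-0.2,-0.1,-0.3],0,255]
  ]
}}

```text
clock: 14.58
tcp_pos: [0.4823, 0.01, 0.142]
orientation: [0.007, -0.04, 0.999, -0.004]
wrist_force: [0.8, -6.3, 4.2]
finger_gap: 0.0105
```

>>> {"op": "step_arm", "data": {
  "series": [
    [[0,0,0],-0.17,255],
    [[0,0,0],-0.34,255],
    [[0,0,0],-0.51,255],
    [[0,0,0],-0.68,255],
    [[0,0,0],-0.84,255]
  ]
}}

```text
clock: 15.2
tcp_pos: [0.4805, 0.0092, 0.1433]
orientation: [0.003, 0.373, 0.928, -0.008]
wrist_force: [-8.1, -2.5, 13.1]
finger_gap: 0.0106
```

```bash
python3 -c "
from h import *
plan(4,.95)"
```

```text
wing 4 target [0.4797 0.0119 0.1387] shift cm [-0.08  0.26 -0.46] turn -0.026 gap 0.010551396329162693 curth 0.923
F [-8.1 -2.5 13.1] M [0.   1.73 0.42] j [-0.14  0.18 -0.35  1.04 -0.02  0.63] t 15.2
```

>>> {"op": "step_arm", "data": {
  "series": [
    [[0,0,0],0,160],
    [[0,0,0],0,160],
    [[0,0,4],0,160],
    [[-0.5,3,7],0,160],
    [[-1.5,6,7],0,160]
  ]
}}

```text
clock: 15.82
tcp_pos: [0.4677, 0.0697, 0.2161]
orientation: [0.006, 0.373, 0.928, -0.007]
wrist_force: [0.7, 0.9, -1.4]
finger_gap: 0.0315
```

```bash
python3 -c "
from h import *
plan(1,1.0)"; python3 look.py s11 "{1:.98,3:.93,2:.9,4:.92}"
```

```text
wing 1 target [0.4568 0.1113 0.1387] shift cm [-1.1   4.15 -7.74] turn -0.073 gap 0.031518084448104625 curth 0.923
F [ 0.7  0.9 -1.4] M [ 0.03 -0.03  0.02] j [-0.01  0.12 -0.24  1.21 -0.02  0.75] t 15.825
{1: (1.1, 'miss', 0.005, 'area', 89, 'ecc', 0.48, 0.52), 2: (0.96, 'miss', 0.008, 'area', 90, 'ecc', 0.46, 0.53), 3: (1.88, 'miss', 0.458, 'area', 186, 'ecc', 0.15, 0.81), 4: (1.26, 'miss', 0.009, 'area', 318, 'ecc', 0.18, 0.49)}
```

View pics/s11.png

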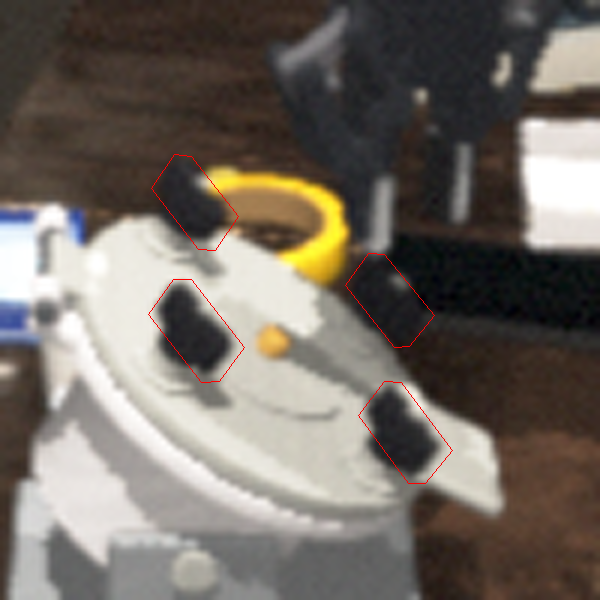

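>>> {"op": "step_arm", "data": {
  "series": [
    [[-1.1,4.1,-2],-0.07,160],
    [[-1.1,4.1,-4.5],-0.07,160],
    [[-1.1,4.1,-7.4],-0.07,160],
    [[-1.1,4.1,-7.4],-0.07,160],
    [[-1.1,4.1,-7.4],-0.07,160]
  ]
}}

```text
clock: 16.5
tcp_pos: [0.4547, 0.1136, 0.1417]
orientation: [0.004, 0.404, 0.915, -0.006]
wrist_force: [-0.2, -0.1, -0.2]
finger_gap: 0.0317
```

```bash
python3 -c "
from h import *
plan(1,1.0)"
```

```text
wing 1 target [0.4568 0.1113 0.1387] shift cm [ 0.21 -0.23 -0.31] turn -0.006 gap 0.03167325903315345 curth 0.994
F [-0.2 -0.1 -0.2] M [-0.02  0.05 -0.02] j [ 0.08  0.16 -0.38  1.03 -0.02  0.91] t 16.5
```

>>> {"op": "step_arm", "data": {
  "series": [
    [[0.2,-0.2,-0.2],0,200],
    [[0.2,-0.2,-0.2],0,255],
    [[0.2,-0.2,-0.2],0,255]
  ]
}}

```text
clock: 16.88
tcp_pos: [0.4562, 0.1106, 0.141]
orientation: [0.004, 0.404, 0.915, -0.007]
wrist_force: [-5.4, -3.4, 7.5]
finger_gap: 0.0137
```

>>> {"op": "step_arm", "data": {
  "series": [
    [[0,0,0],-0.17,255],
    [[0,0,0],-0.34,255],
    [[0,0,0],-0.51,255],
    [[0,0,0],-0.66,255],
    [[0,0,0],-0.74,255]
  ]
}}

```text
clock: 17.5
tcp_pos: [0.4568, 0.1105, 0.1432]
orientation: [0.002, 0.708, 0.706, -0.008]
wrist_force: [-5.0, -0.7, 11.2]
finger_gap: 0.014
```

```bash
python3 -c "
from h import *
plan(1,1.8)"
```

```text
wing 1 target [0.4568 0.1113 0.1387] shift cm [-0.    0.07 -0.45] turn 0.031 gap 0.0139688595458115 curth 1.835
F [-5.  -0.7 11.2] M [0.03 0.79 0.24] j [ 0.07  0.17 -0.37  1.05 -0.01  1.65] t 17.5
```

>>> {"op": "step_arm", "data": {
  "series": [
    [[0,0,-0.2],-0.1,255],
    [[0,0,-0.2],-0.15,255]
  ]
}}

```text
clock: 17.75
tcp_pos: [0.4566, 0.1103, 0.1434]
orientation: [0.002, 0.759, 0.651, -0.007]
wrist_force: [-7.2, -1.1, 12.6]
finger_gap: 0.0136
```

```bash
python3 -c "
from h import *
plan(1,1.8)"
```

```text
wing 1 target [0.4568 0.1113 0.1387] shift cm [ 0.01  0.09 -0.48] turn 0.181 gap 0.013581946741673205 curth 2.004
F [-7.2 -1.1 12.6] M [0.01 1.29 0.85] j [ 0.07  0.17 -0.36  1.05 -0.01  1.8 ] t 17.75
```

>>> {"op": "step_arm", "data": {
  "series": [
    [[0,0,0],0,160],
    [[0,0,0],0.05,160],
    [[0,0,4],0.2,160],
    [[0,0,9],0.38,160],
    [[3,-2,12],0.55,160]
  ]
}}

```text
clock: 18.38
tcp_pos: [0.487, 0.091, 0.2669]
orientation: [0.005, 0.551, 0.835, -0.005]
wrist_force: [0.2, -0.3, -0.5]
finger_gap: 0.0318
```

```bash
python3 -c "
from h import *
plan(3,.95)"; python3 look.py s12 "{1:1.8,3:.93,2:.9,4:.92}"
```

```text
wing 3 target [0.5657 0.0317 0.1897] shift cm [ 7.88 -5.93 -7.73] turn 0.377 gap 0.031829434272213124 curth 1.366
F [ 0.2 -0.3 -0.5] M [ 0.04 -0.02  0.06] j [ 0.03  0.15 -0.08  1.34 -0.01  1.2 ] t 18.375
{1: (1.78, 'miss', 0.003, 'area', 39, 'ecc', 0.39, 0.66), 2: (0.96, 'miss', 0.007, 'area', 92, 'ecc', 0.46, 0.53), 3: (0.46, 'miss', 0.005, 'area', 143, 'ecc', 0.42, 0.53), 4: (1.18, 'miss', 0.002, 'area', 337, 'ecc', 0.25, 0.49)}
```

View pics/s12.png

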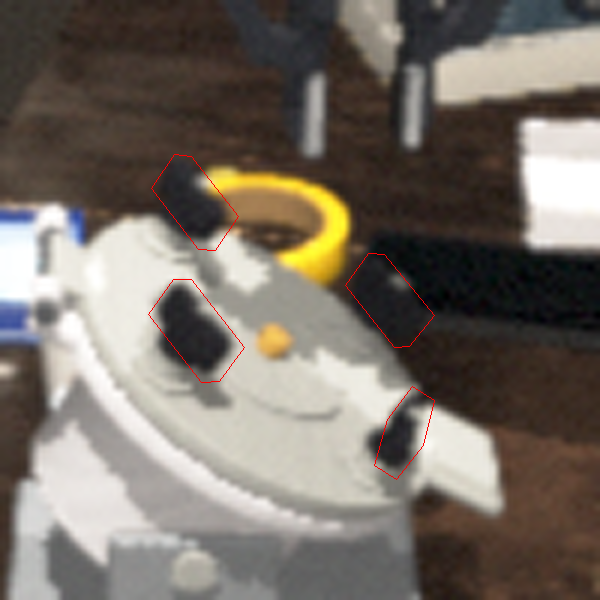

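>>> {"op": "step_arm", "data": {
  "series": [
    [[3,-2.5,0],0.15,160],
    [[6,-4.5,0],0.3,160],
    [[7.9,-5.9,-1],0.38,160],
    [[7.9,-5.9,-2],0.38,160],
    [[7.9,-5.9,-2],0.38,160]
  ]
}}

```text
clock: 19.05
tcp_pos: [0.571, 0.0295, 0.2488]
orientation: [0.009, 0.383, 0.924, -0.002]
wrist_force: [0.2, -0.3, -0.5]
finger_gap: 0.0319
```

```bash
python3 -c "
from h import *
plan(3,.95)"
```

```text
wing 3 target [0.5657 0.0317 0.1897] shift cm [-0.52  0.21 -5.92] turn -0.005 gap 0.031866831824738096 curth 0.945
F [ 0.2 -0.3 -0.5] M [ 0.02  0.03 -0.03] j [-0.08  0.29  0.06  1.32 -0.01  0.7 ] t 19.05
```

>>> {"op": "step_arm", "data": {
  "series": [
    [[-0.5,0.2,-3],0,160],
    [[-0.5,0.2,-5.8],0,160],
    [[-0.5,0.2,-5.8],0,160],
    [[-0.5,0.2,-5.8],0,160]
  ]
}}

```text
clock: 19.55
tcp_pos: [0.5663, 0.0319, 0.1923]
orientation: [0.01, 0.382, 0.924, -0.002]
wrist_force: [0.4, -0.8, 1.7]
finger_gap: 0.0318
```

```bash
python3 -c "
from h import *
plan(3,.95)"
```

```text
wing 3 target [0.5657 0.0317 0.1897] shift cm [-0.05 -0.03 -0.27] turn -0.005 gap 0.03177233861173514 curth 0.945
F [ 0.4 -0.8  1.7] M [ 0.03 -0.01  0.02] j [-0.08  0.3  -0.07  1.18 -0.01  0.7 ] t 19.55
```

>>> {"op": "step_arm", "data": {
  "series": [
    [[0,0,-0.2],0,200],
    [[0,0,-0.2],0,255],
    [[0,0,-0.2],0,255]
  ]
}}

```text
clock: 19.92
tcp_pos: [0.5653, 0.0304, 0.1924]
orientation: [0.01, 0.383, 0.924, -0.003]
wrist_force: [-7.0, -6.2, 7.3]
finger_gap: 0.0138
```

>>> {"op": "step_arm", "data": {
  "series": [
    [[0,0,0],-0.18,255],
    [[0,0,0],-0.36,255],
    [[0,0,0],-0.54,255],
    [[0,0,0],-0.7,255],
    [[0,0,0],-0.82,255]
  ]
}}

```text
clock: 20.55
tcp_pos: [0.5654, 0.0301, 0.1951]
orientation: [0.009, 0.721, 0.693, -0.007]
wrist_force: [-5.1, -1.3, 9.6]
finger_gap: 0.0129
```

```bash
python3 -c "
from h import *
plan(3,1.8)"
```

```text
wing 3 target [0.5657 0.0317 0.1897] shift cm [ 0.03  0.16 -0.54] turn 0.066 gap 0.012931047053641011 curth 1.875
F [-5.1 -1.3  9.6] M [-0.13  0.97  0.23] j [-0.08  0.31 -0.05  1.21 -0.02  1.53] t 20.55
```

>>> {"op": "step_arm", "data": {
  "series": [
    [[0,0,-0.2],-0.1,255],
    [[0,0,-0.2],-0.13,255]
  ]
}}

```text
clock: 20.8
tcp_pos: [0.5651, 0.0296, 0.1955]
orientation: [0.01, 0.764, 0.645, -0.007]
wrist_force: [-5.7, -2.8, 8.7]
finger_gap: 0.0131
```

```bash
python3 -c "
from h import *
plan(3,1.8)"
```

```text
wing 3 target [0.5657 0.0317 0.1897] shift cm [ 0.07  0.21 -0.59] turn 0.197 gap 0.013107986132999978 curth 2.02
F [-5.7 -2.8  8.7] M [-0.5   0.97  0.68] j [-0.08  0.31 -0.05  1.21 -0.02  1.66] t 20.8
```

Torque rises again at the stop. Release, lift and check.

>>> {"op": "step_arm", "data": {
  "series": [
    [[0,0,0],0,160],
    [[0,0,0],0.05,160],
    [[0,0,4],0.2,160],
    [[0,0,8],0.38,160],
    [[-0.6,3,8],0.55,160]
  ]
}}

```text
clock: 21.42
tcp_pos: [0.5618, 0.0586, 0.2799]
orientation: [0.015, 0.559, 0.829, -0.002]
wrist_force: [-0.3, 0.4, -0.3]
finger_gap: 0.032
```

```bash
python3 -c "
from h import *
plan(2,.93)"; python3 look.py s13 "{1:1.8,3:1.8,2:.9,4:.92}"
```

```text
wing 2 target [0.5429 0.1311 0.1897] shift cm [-1.9   7.25 -9.02] turn 0.416 gap 0.03202503032752237 curth 1.39
F [-0.3  0.4 -0.3] M [ 0.01  0.   -0.04] j [-0.03  0.27  0.1   1.38 -0.02  1.16] t 21.425
{1: (1.78, 'miss', 0.014, 'area', 40, 'ecc', 0.4, 0.66), 2: (0.98, 'miss', 0.002, 'area', 93, 'ecc', 0.47, 0.52), 3: (0.3, 'miss', 0.003, 'area', 120, 'ecc', 0.17, 0.51), 4: (1.16, 'miss', 0.0, 'area', 331, 'ecc', 0.26, 0.5)}
```

View pics/s13.png

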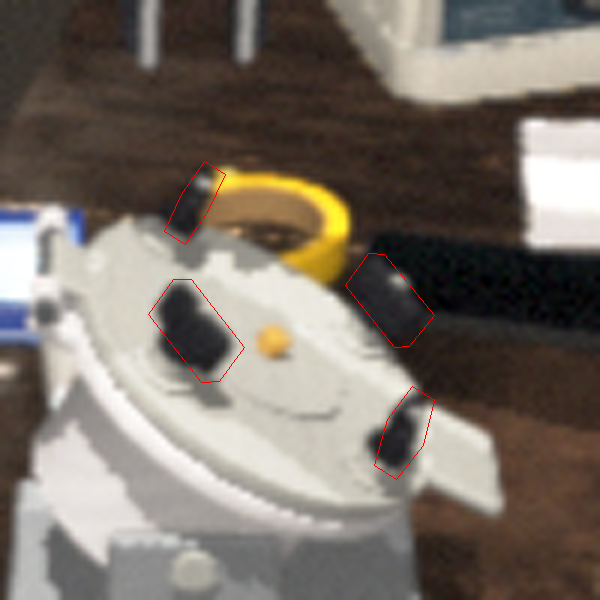

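>>> {"op": "step_arm", "data": {
  "series": [
    [[-1,3.5,0],0.17,160],
    [[-1.9,7.2,-1],0.34,160],
    [[-1.9,7.2,-3],0.42,160],
    [[-1.9,7.2,-3.5],0.42,160]
  ]
}}

```text
clock: 21.98
tcp_pos: [0.5402, 0.1351, 0.2427]
orientation: [0.012, 0.37, 0.929, 0.0]
wrist_force: [0.3, 0.2, -0.1]
finger_gap: 0.0321
```

```bash
python3 -c "
from h import *
plan(2,.93)"
```

```text
wing 2 target [0.5429 0.1311 0.1897] shift cm [ 0.27 -0.4  -5.3 ] turn -0.012 gap 0.032091919845523904 curth 0.917
F [ 0.3  0.2 -0.1] M [-0.02  0.02 -0.07] j [ 0.11  0.26 -0.    1.29 -0.01  0.87] t 21.975
```

>>> {"op": "step_arm", "data": {
  "series": [
    [[0.3,-0.4,-2.5],0,160],
    [[0.3,-0.4,-5.1],0,160],
    [[0.3,-0.4,-5.1],0,160],
    [[0.3,-0.4,-5.1],0,160]
  ]
}}

```text
clock: 22.48
tcp_pos: [0.5439, 0.1308, 0.1929]
orientation: [0.013, 0.371, 0.929, 0.001]
wrist_force: [1.1, -0.0, -0.1]
finger_gap: 0.0318
```

```bash
python3 -c "
from h import *
plan(2,.93)"
```

```text
wing 2 target [0.5429 0.1311 0.1897] shift cm [-0.11  0.02 -0.33] turn -0.011 gap 0.03178879861549464 curth 0.918
F [ 1.1 -0.  -0.1] M [-0.02  0.02 -0.  ] j [ 0.1   0.28 -0.1   1.17 -0.01  0.86] t 22.475
```

>>> {"op": "step_arm", "data": {
  "series": [
    [[-0.1,0,-0.2],0,200],
    [[-0.1,0,-0.2],0,255],
    [[-0.1,0,-0.2],0,255]
  ]
}}

```text
clock: 22.85
tcp_pos: [0.5427, 0.1297, 0.1927]
orientation: [0.014, 0.371, 0.928, -0.0]
wrist_force: [-3.1, -4.6, 6.4]
finger_gap: 0.0134
```

>>> {"op": "step_arm", "data": {
  "series": [
    [[0,0,0],-0.18,255],
    [[0,0,0],-0.36,255],
    [[0,0,0],-0.54,255],
    [[0,0,0],-0.72,255],
    [[0,0,0],-0.86,255]
  ]
}}

```text
clock: 23.48
tcp_pos: [0.5427, 0.1296, 0.1952]
orientation: [0.013, 0.726, 0.687, -0.005]
wrist_force: [-5.6, -1.9, 10.6]
finger_gap: 0.0124
```

>>> {"op": "step_arm", "data": {
  "series": [
    [[0,0,-0.2],-0.1,255],
    [[0,0,-0.2],-0.12,255]
  ]
}}

```text
clock: 23.72
tcp_pos: [0.5424, 0.1294, 0.1955]
orientation: [0.014, 0.766, 0.643, -0.006]
wrist_force: [-5.7, -2.0, 9.1]
finger_gap: 0.0129
```

```bash
python3 -c "
from h import *
plan(2,1.8)"
```

```text
wing 2 target [0.5429 0.1311 0.1897] shift cm [ 0.04  0.17 -0.58] turn 0.201 gap 0.012909332885335375 curth 2.026
F [-5.7 -2.   9.1] M [-0.35  0.9   0.87] j [ 0.11  0.29 -0.07  1.2  -0.03  1.85] t 23.725
```

>>> {"op": "step_arm", "data": {
  "series": [
    [[0,0,0],0,160],
    [[0,0,0],0.05,160],
    [[0,0,4],0.2,160],
    [[-1,-1,8],0.38,160],
    [[-3,-5.5,8],0.55,160]
  ]
}}

```text
clock: 24.35
tcp_pos: [0.515, 0.0753, 0.2794]
orientation: [0.018, 0.559, 0.829, 0.001]
wrist_force: [-0.1, -1.0, -0.1]
finger_gap: 0.0321
```

```bash
python3 -c "
from h import *
plan(4,.93)"; python3 look.py s14 "{1:1.8,3:1.8,2:1.8,4:.92}"
```

```text
wing 4 target [0.4797 0.0119 0.1387] shift cm [ -3.54  -6.34 -14.08] turn 0.415 gap 0.03209623002053739 curth 1.388
F [-0.1 -1.  -0.1] M [-0.04 -0.02 -0.02] j [ 0.    0.17 -0.02  1.35 -0.02  1.19] t 24.35
{1: (1.78, 'miss', 0.009, 'area', 40, 'ecc', 0.39, 0.66), 2: (1.76, 'miss', 0.01, 'area', 39, 'ecc', 0.37, 0.72), 3: (0.2, 'miss', 0.001, 'area', 119, 'ecc', 0.21, 0.51), 4: (1.16, 'miss', 0.002, 'area', 335, 'ecc', 0.25, 0.5)}
```

View pics/s14.png

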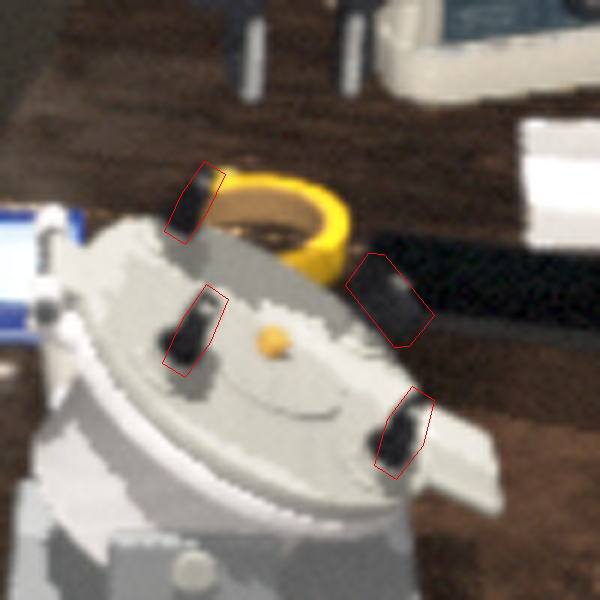

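Wings 1, 2 and 3 match the 1.8 rad outlines. Wing 4 is next.

>>> {"op": "step_arm", "data": {
  "series": [
    [[-2,-3.5,0],0.17,160],
    [[-3.5,-6.3,-3],0.34,160],
    [[-3.5,-6.3,-7],0.41,160],
    [[-3.5,-6.3,-8],0.41,160]
  ]
}}

```text
clock: 24.9
tcp_pos: [0.4747, 0.0073, 0.1964]
orientation: [0.015, 0.378, 0.926, 0.001]
wrist_force: [-0.5, -0.3, 1.2]
finger_gap: 0.0321
```

```bash
python3 -c "
from h import *
plan(4,.94)"
```

```text
wing 4 target [0.4797 0.0119 0.1387] shift cm [ 0.5   0.46 -5.77] turn -0.006 gap 0.03214999521308019 curth 0.933
F [-0.5 -0.3  1.2] M [ 0.04  0.02 -0.07] j [-0.15  0.11 -0.3   1.13 -0.01  0.62] t 24.9
```

>>> {"op": "step_arm", "data": {
  "series": [
    [[0.5,0.4,-2.7],0,160],
    [[0.5,0.4,-5.6],0,160],
    [[0.5,0.4,-5.6],0,160],
    [[0.5,0.4,-5.6],0,160]
  ]
}}

```text
clock: 25.4
tcp_pos: [0.4808, 0.0114, 0.1419]
orientation: [0.016, 0.378, 0.926, 0.001]
wrist_force: [0.3, -0.4, -0.5]
finger_gap: 0.0317
```

```bash
python3 -c "
from h import *
plan(4,.94)"
```

```text
wing 4 target [0.4797 0.0119 0.1387] shift cm [-0.12  0.04 -0.32] turn -0.006 gap 0.03170846591721413 curth 0.934
F [ 0.3 -0.4 -0.5] M [-0.01 -0.   -0.01] j [-0.14  0.16 -0.38  1.   -0.01  0.63] t 25.4
```

>>> {"op": "step_arm", "data": {
  "series": [
    [[-0.1,0,-0.2],0,200],
    [[-0.1,0,-0.2],0,255],
    [[-0.1,0,-0.2],0,255]
  ]
}}

```text
clock: 25.78
tcp_pos: [0.4798, 0.0101, 0.1416]
orientation: [0.017, 0.378, 0.926, -0.0]
wrist_force: [-4.9, -5.8, 5.4]
finger_gap: 0.0136
```

>>> {"op": "step_arm", "data": {
  "series": [
    [[0,0,0],-0.18,255],
    [[0,0,0],-0.36,255],
    [[0,0,0],-0.54,255],
    [[0,0,0],-0.72,255],
    [[0,0,0],-0.86,255]
  ]
}}

```text
clock: 26.4
tcp_pos: [0.4793, 0.0097, 0.1435]
orientation: [0.016, 0.731, 0.682, -0.008]
wrist_force: [-7.6, -1.6, 11.7]
finger_gap: 0.013
```

>>> {"op": "step_arm", "data": {
  "series": [
    [[0,0,-0.2],-0.1,255],
    [[0,0,-0.2],-0.12,255]
  ]
}}

```text
clock: 26.65
tcp_pos: [0.4791, 0.0095, 0.1437]
orientation: [0.017, 0.77, 0.637, -0.009]
wrist_force: [-7.2, -0.8, 10.7]
finger_gap: 0.0128
```

```bash
python3 -c "
from h import *
plan(4,1.8)"
```

```text
wing 4 target [0.4797 0.0119 0.1387] shift cm [ 0.06  0.24 -0.51] turn 0.216 gap 0.01276476138226716 curth 2.041
F [-7.2 -0.8 10.7] M [-0.19  1.2   0.97] j [-0.13  0.17 -0.36  1.03 -0.04  1.63] t 26.65
```

>>> {"op": "step_arm", "data": {
  "series": [
    [[0,0,0],0,160],
    [[0,0,0],0.05,160],
    [[0,0,5],0.2,160],
    [[-3,2,11],0.38,160],
    [[-6,7,15],0.5,160]
  ]
}}

```text
clock: 27.28
tcp_pos: [0.426, 0.0694, 0.2878]
orientation: [0.02, 0.588, 0.808, -0.003]
wrist_force: [-0.3, 1.3, -0.3]
finger_gap: 0.0318
```

>>> {"op": "step_arm", "data": {
  "series": [
    [[-1.5,6,0],0,160],
    [[-3,12,0],0,160],
    [[-4.5,18,0],0,160],
    [[-6,24,0],0,160],
    [[-8,30,0],0,160]
  ]
}}

```text
clock: 27.9
tcp_pos: [0.3459, 0.3711, 0.2885]
orientation: [0.02, 0.588, 0.808, -0.002]
wrist_force: [0.8, -0.1, 0.7]
finger_gap: 0.0316
```

>>> {"op": "step_arm", "data": {
  "series": [
    [[-2,5,0],0,160],
    [[-4,10,0],0,160],
    [[-6,13,0],0,160],
    [[-6,13,0],0,160]
  ]
}}

```text
clock: 28.4
tcp_pos: [0.2843, 0.5032, 0.2884]
orientation: [0.019, 0.587, 0.809, -0.002]
wrist_force: [-0.5, -0.7, 0.1]
finger_gap: 0.0317
```

```bash
python3 look.py s15 "{1:1.8,3:1.8,2:1.8,4:1.8}"; python3 -c "
from h import *
from ov import overlay
from workcell import env
c=env.read_camera('top')['frame'][:,:,::-1].copy(); cv2.imwrite('pics/t15.png',c)
overlay(c,'top',{1:1.8,2:1.8,3:1.8,4:1.8},'pics/t15z.png',(215,180,335,280)); s=env.get_state();print(s['tcp_pos'],s['clock'])
"
```

```text
{1: (1.78, 'miss', 0.006, 'area', 38, 'ecc', 0.42, 0.66), 2: (1.76, 'miss', 0.003, 'area', 37, 'ecc', 0.42, 0.72), 3: (1.88, 'miss', 0.395, 'area', 181, 'ecc', 0.37, 0.81), 4: (1.16, 'miss', 0.009, 'area', 330, 'ecc', 0.26, 0.5)}
[0.28573591 0.50118898 0.28868176] 28.5
```

View pics/s15.png

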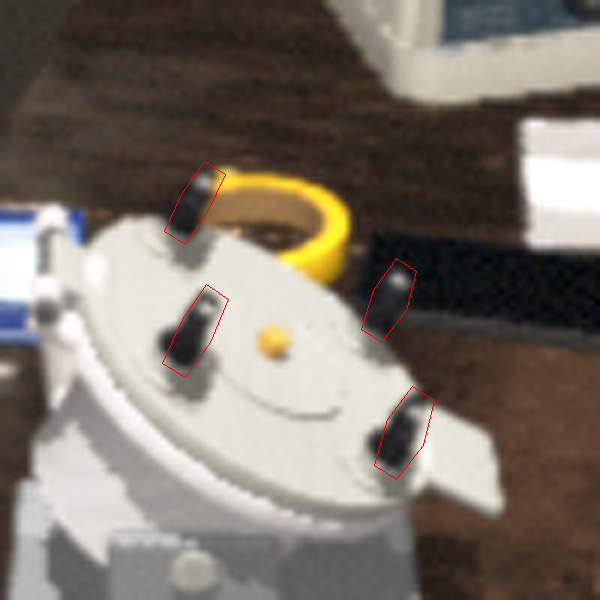

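View pics/t15z.png

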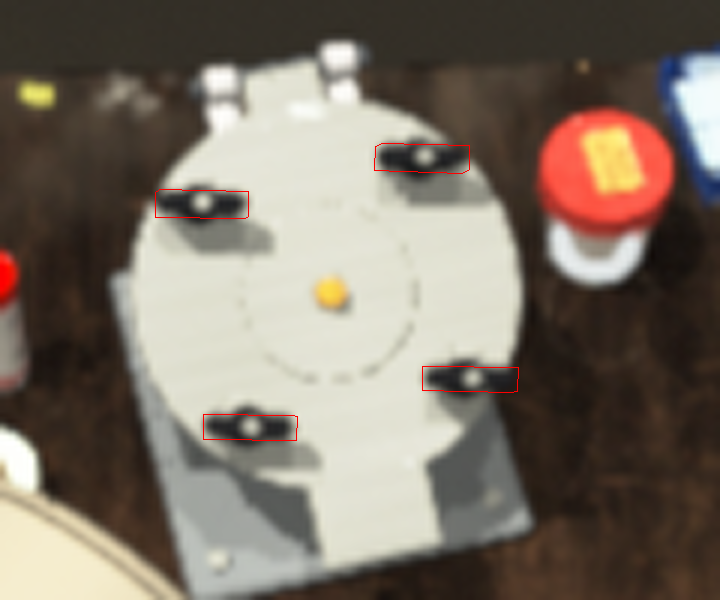

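View pics/t15.png

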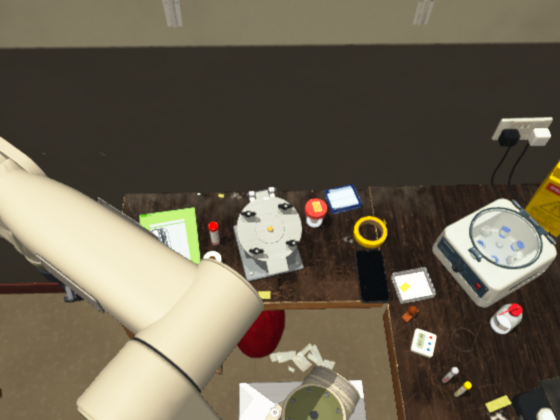

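```bash
python3 -c "
from workcell import env
print(env.hand_in())"
```

```text
the job is handed in; nothing more can be done
None
```

I shut the cover by pushing the tab down until it stopped hard at about 38 N. I then turned the wing screws in two crosswise rounds (1, 3, then 2, 4), first to about half way and then to their stops. The job went in at 28.5 s; `hand_in` gives no verdict.

- **First round:** the gripper angle put screws 2, 3 and 4 at 0.90 to 0.93 rad. Screw 1 was less certain, because the first grip on it caught its hub. The gripper ended that turn at 1.02 rad, and the side picture gave 0.9 to 1.1, all inside the 0.6 to 1.25 band.
- **Second round:** the torque rose to 0.7–1.0 N m at each stop. In the last top picture all four bars lie on the outline projected for 1.8 rad, and the side picture agrees for all four.
- **Surroundings:** the cover outline still fits the shut position. The cup, jar, roll and phone look unmoved, judged by eye only, and the roll is partly hidden by the arm. The gripper is clear of everything.
- **Check that failed:** my automatic angle estimate from the side picture was useless for screws 3 and 4, which stand against a dark background. For those I relied on the overlays, gripper angle and torque.

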